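# Spring the retaining bar into the cam lock fixture

### The job

For the shake test, fit the sprung retaining bar across the front of the cam lock fixture: lift it out of the yellow tray, lay it down gently on the bench and let go. Take it again end to end by its two hex collars, pinch them together so that the pins draw in, lower the bar between the two steel cheeks, and let it spring out so that both pins are home in the cheeks' pockets. Then let go and back away, leaving the mesh prototype untouched and the red lever and everything else on the bench as they are.

Things in the scene. Friction and masses are not known exactly. Their poses are not given: they have to be found in the camera images.
- bar_center (a point): Centre of the loose sprung retaining bar, 156 mm long, 0.2 to 0.35 kg, lying along this frame's y axis, same from both ends. Blue tube in the middle, 28 mm in diameter, y = -16 to +16 mm; beyond it at each end a bright hex collar, then a pin. It starts in the tray's ribs, collar flats level. Laid on its flats on the bench it does not roll and this point is 15 mm up.
- collar_left (a point): Centre of the hex collar at the bar's +y end, 31 mm from the bar's centre when out: 30 mm across flats, 6 mm thick, one piece with its steel pin (12 mm in diameter, chamfered tip 78 mm from the bar's centre when out). 68 mm over both collars when out; pinched fully together 45 mm, and 133 mm over the pins.
- collar_right (a point): The same at the bar's -y end.
- pin_left (a joint): How far collar and pin of the bar's +y end are pressed in towards the tube: 0 fully out, 0.0115 m fully in (solid stop). Spring: 3 N when out, 11.6 N when fully in.
- pin_right (a joint): The same for the -y end.
- bar_rack (a point): Where the bar's centre lies in the fixed yellow bit tray at the start, 34 mm above the bench; y along the bar, x across. The pins lie in open-topped slots in two ribs, 38 to 46 mm from here along y, 44 mm wide, 52 mm high: close outside the collars, so here the bar can be gripped only across its tube. It lifts straight up, clear after 30 mm.
- tray_floor (a point): Centre of the yellow tray's floor, 4 mm above the bench. Tray 130 mm (x) by 200 mm (y), walls 15 mm high; same axes as bar_rack, which lies 22 mm to -x. A row of bits 36 mm high stands 48 mm to +x of here.
- seat (a point): Midpoint between the fixed fixture's two pockets, 38 mm above the bench, 26 mm above its base plate. y runs from pocket to pocket, x from the front rail to the mesh. Cheeks' inner faces at y = -70 and +70 mm, each with a round pocket 18 mm in diameter, 7.5 mm deep, on the y axis. A seated bar rests about 3 mm below this point, each end pressed some 0.5 mm.
- channel (a point): On the base plate (12 mm above the bench) below the seat, in the channel that the bar is lowered into. Front rail from x = -23 to -63 mm, nest block from x = +23 mm, both 52 mm high above the bench: no room for fingers before or behind the tube, only at the ends. Cheeks 46 mm wide (x), 24 mm thick, 64 mm high above the bench.
- bench_clear (a point): A point on the bench top straight ahead of the robot (height 0). The bench is always clear round it, 55 mm to either side (y) and 85 mm to and fro (x): room to lay the bar down along x.
- mesh_top (a point): Top of the matte grey domed mesh prototype clamped on the nest, about 92 by 116 mm, 30 mm high, its top 72 mm above the bench, 86 mm to +x of the seat. Not to be touched.
- cam_lever (a joint): Angle of the fixture's red cam lever at the back of the nest (148 mm to +x of the seat, top 83 mm above the bench): 0 lying down, locked; it lifts to 1.9 rad, open. It stays locked.
- plate_a_center (a point): Centre of a translucent green resin wrist plate, 55 by 130 by 6 mm, flat on the bench beside the tray. Bystander.
- plate_b_center (a point): Centre of the other green plate, same size, on the other side of the tray. Bystander.
- square_center (a point): Steel square lying on the bench before the fixture, blade 150 mm, 14 mm high. Bystander.
- bottle_center (a point): Centre of a white bottle, 60 mm in diameter, 150 mm high, standing on the bench. Bystander.
- driver_grip (a point): Handle of an orange screwdriver, 190 mm long, lying on the bench. Bystander.
- offcut_center (a point): Centre of an offcut of 40 by 40 mm aluminium profile, 120 mm long, lying beyond the clear part of the bench. Bystander.
Not all that is in view belongs to the job. Leave any green or pink look-alike of the part that bears bar_center alone.

How it is judged:
On the way:
1. the bar lies on the bench out of the tray, let go (height (world z) of bar_center below 0.021 m and contact force between bar and the fingers below 0.2 N and linear speed of bar below 0.03 m/s), for 0.2 s.
At the end, for the whole second after the job is handed in: The bar lies between the cheeks on the pocket line (centre within 5 mm across, 4 mm along, 6 mm below to 4 mm above the seat point, parallel within 0.06 rad), both ends sprung out to within 3 mm of fully out, which only both pins home in their pockets allow; let go and at rest (x of bar_center in the frame of seat between -0.005 and 0.005 m and y of bar_center in the frame of seat between -0.004 and 0.004 m and z of bar_center in the frame of seat between -0.006 and 0.004 m and angle between the y axis of bar_center and the y axis of seat, either way round below 0.06 rad and value of joint each of pin_left, pin_right below 0.003 m and contact force between bar and the fingers below 0.1 N and linear speed of bar below 0.01 m/s); the robot touches nothing.
It fails at once if the bar is dropped or thrown (moving faster than 0.6 m/s out of the fingers) (linear speed of bar above 0.6 m/s and contact force between bar and the fingers below 0.1 N).
It fails at once if the mesh prototype is touched (over 1 N) (contact force between mesh and the arm above 1 N or contact force between mesh and the fingers above 1 N or contact force between mesh and bar above 1 N).
It fails at once if the red lever is lifted (above 0.25 rad) (value of joint cam_lever above 0.25 rad).
It fails at once if a bystander is moved by more than 15 mm (distance of any of plate_a_center, plate_b_center, square_center, bottle_center, driver_grip, offcut_center from where it was at the start of the episode above 0.015 m).
It also fails if it takes over 72 s, if anything falls off the work surface, if the arm or the gripper's body presses on something with over 40 N, if the wrist force passes 120 N, or if a joint passes its speed limit or range.

### The arm

A 6-joint arm with a two-finger parallel gripper is mounted at the origin on the work surface. World frame = base frame: x ahead of the robot, y to its left, z up, the work surface at z = 0. Lengths are in m, angles in rad, forces in N, time in s.
With the tool pointing down it reaches from about 0.25 to 0.8 m from the base axis. Payload 8.5 kg.
Tool frame: the origin (TCP) lies midway between the tips of the shut fingers; the grasp point (between the pads) lies 19 mm behind it; y points along the fingers, z is the direction in which the jaws open and shut, and the axes are right-handed (so a half turn about y gives the same grasp; the last joint's range is limited). The gripper opens to 85 mm and grips with 20 to 120 N. Pads are 22 mm wide; open, the fingers measure 114 mm over their backs; the gripper's body (76 mm by 85 mm) begins 54 mm behind the grasp point. The pads swing forward as they close: fully open they stand 13 mm farther back than shut.
Start: joints at [1.148, 0.238, -0.013, 1.319, 0, 1.571], TCP at [0.215, 0.479, 0.231] pointing down, gripper open.
Joint ranges: [-2.66, 2.66], [-1.03, 1.9], [-1.14, 1.46], [-1.82, 2.27], [-1.45, 1.34], [-3.14, 3.14]. Speed limits (rad/s): [2.22, 2.22, 2.79, 3.14, 3.14, 3.14].

### API

Orientations are given as a unit quaternion [x, y, z, w].
In Python, from cell import sensors, imaging, robot, nets gives the robot as it stands. The module is installed in compiled form; this text tells all that it offers.
- The arm moves only by the tool arm_command, never from a script. Its argument "series" is a list that holds one entry, the list of rows, each a list of 7 numbers: the shift along the tool's x, y, z in mm, then the turn, a rotation vector about the tool's x, y, z in rad, then the opening, from 0 (shut) to 1 (fully open). A call has 1 to 20 rows; each row shifts and turns the pose as measured when the row begins, along the tool's axes as they then stand; what a row does not reach is not made up. A row lasts 1/10 s, in which the tool goes at most 50 mm and 8.59 degrees, less where a joint would pass 70% of its speed; a pose out of reach is approached as far as the arm can. A call with a gripper value outside its range is refused whole. The fingers move at their own pace and stop on an object; "force" is the grip in N (left out, the last holds). Time passes only in rows, so rows that do not move let the fingers close. It gives the time, the measured TCP pose, the force and the opening at its end, in the units of the state.
- sensors.get_obs(): the state, without advancing time (a new reading comes with each control period).
- imaging.read_camera(name): name is "scene" or "top"; returns a dict with "image" (384x512x3 uint8, red, green, blue), "depth" (384x512 float32, m along the optical axis (not along the pixel's ray), 0 where there is no reading), "fx", "fy", "cx", "cy" (pixels), "R" (3x3) and "t" (3): a world point X has camera coordinates R X + t. Camera axes: x right, y down, z forward; pixel columns grow to the right and rows downward; lengths in m; the calibration is good to about 2 mm. A picture is of the moment at which its call begins.
- robot.close_job(): hands the job in, once; it reports no verdict.
Trained networks look in the newest picture that a camera, given by its name, has taken for a name from the list of things; names that differ only in an ending like _2 or _b are one class to them, and where a whole thing is asked for, a point or a joint stands for the part that bears it (a point fixed in the world has none). Each returns a list of dicts, best first, with "score" (0 to 1); they miss things now and then, are a little off and sometimes report something else, mostly with a low value. They report only what shows in the picture. A call takes as long as a camera call. They do not tell look-alikes from the thing itself.
- nets.spot_in(camera, target): "bbox" ([left, top, right, bottom] in pixels, round what is visible of it).
The state is a dict: "clock": time; "joint_pos": joint angles; "joint_velocities": joint speeds; "joint_efforts": joint torques, N m; "tool_pos": TCP position; "ee_rot": TCP orientation; "wrist_force": force on the tool from outside, world axes, zero at the start; "wrist_torque": the same for the moment, N m; "finger_gap": opening from 0.0 (shut) to 1.0 (fully open).
Only numpy, scipy, OpenCV 4.12 (cv2) and the standard library are available. Lean on these libraries where they do the work, as an engineer would, in place of code of your own. Each camera call takes 0.05 s, during which the arm holds its last target.

## Working session

There is one attempt and no reset: what is moved stays moved. The work goes in short steps, Python scripts to look and compute and a tool call to move; the robot and the scene stay as the last step left them, time stands still between calls to the robot, and variables do not carry over. Pictures are saved under pics/ and viewed, and the job is handed in when it is done.

Besides the shell and the picture viewer there is one more tool, called after "Emit:" in YAML: its name, and indented under it one key for each argument. arm_command: Moves the arm, as the interface text tells. Its arguments: {"type":"object","properties":{"series":{"type":"array","items":{"type":"array","items":{"type":"array","items":{"type":"number"}}}},"force":{"type":"number"}},"required":["series"]}

```bash
mkdir -p pics; ls; python3 - <<'E'
from cell import sensors, imaging, robot, nets
import cv2, numpy as np, pickle
o=sensors.get_obs()
for k,v in o.items(): print(k,np.round(v,3))
for c in ("scene","top"):
    d=imaging.read_camera(c); pickle.dump(d,open(f"pics/{c}0.pkl","wb"))
    cv2.imwrite(f"pics/{c}0.png",cv2.cvtColor(cv2.resize(d["image"],(800,600)),cv2.COLOR_RGB2BGR))
    print(c,d["fx"],d["cx"],d["cy"],np.round(d["R"],3).tolist(),np.round(d["t"],3))
    for n in ("bar_center","collar_left","seat","bar_rack","tray_floor","channel","mesh_top","cam_lever"):
        try: print(n,[(np.round(b["bbox"]).tolist(),round(b["score"],2)) for b in nets.spot_in(c,n)][:4])
        except Exception as e: print(n,e)
E
```

```text
pics
clock 0.0
joint_pos [ 1.148  0.239 -0.014  1.319 -0.     1.571]
joint_velocities [-0.001 -0.    -0.    -0.001 -0.001  0.   ]
joint_efforts [-2.0000e-03 -5.3877e+01  3.4643e+01  1.9000e-02 -0.0000e+00 -0.0000e+00]
tool_pos [0.215 0.478 0.231]
ee_rot [ 0.692 -0.148  0.148 -0.691]
wrist_force [ 0.718 -0.144  0.019]
wrist_torque [-0.007 -0.043 -0.031]
finger_gap 1.001
scene 388.7880359195116 260.3823211229891 188.94394560248446 [[-0.861, 0.509, -0.006], [0.339, 0.564, -0.753], [-0.38, -0.65, -0.658]] [ 0.469 -0.08   1.746]
bar_center [([271.0, 146.0, 291.0, 159.0], 0.71), ([213.0, 123.0, 230.0, 128.0], 0.55)]
collar_left [([270.0, 151.0, 283.0, 160.0], 0.39)]
seat [([244.0, 222.0, 334.0, 299.0], 0.96), ([268.0, 245.0, 300.0, 273.0], 0.31)]
bar_rack [([212.0, 162.0, 262.0, 203.0], 0.72)]
tray_floor [([214.0, 159.0, 262.0, 200.0], 0.64)]
channel [([244.0, 219.0, 332.0, 301.0], 0.83)]
mesh_top []
cam_lever [([268.0, 263.0, 292.0, 279.0], 0.42)]
top 368.4538105443803 255.82517456887547 193.6855910518057 [[0.024, -1.0, -0.003], [-0.983, -0.023, -0.182], [0.182, 0.008, -0.983]] [-0.095  0.493  1.244]
bar_center [([278.0, 192.0, 321.0, 198.0], 0.8), ([410.0, 205.0, 417.0, 250.0], 0.57), ([305.0, 242.0, 319.0, 287.0], 0.5)]
collar_left [([311.0, 244.0, 320.0, 260.0], 0.66), ([280.0, 190.0, 294.0, 197.0], 0.62)]
seat [([132.0, 132.0, 203.0, 208.0], 0.89)]
bar_rack [([271.0, 169.0, 330.0, 209.0], 0.66)]
tray_floor [([270.0, 169.0, 327.0, 207.0], 0.79)]
channel [([128.0, 137.0, 199.0, 209.0], 0.61)]
mesh_top [([144.0, 144.0, 180.0, 176.0], 0.66), ([150.0, 213.0, 198.0, 240.0], 0.54)]
cam_lever []
```

View pics/top0.png

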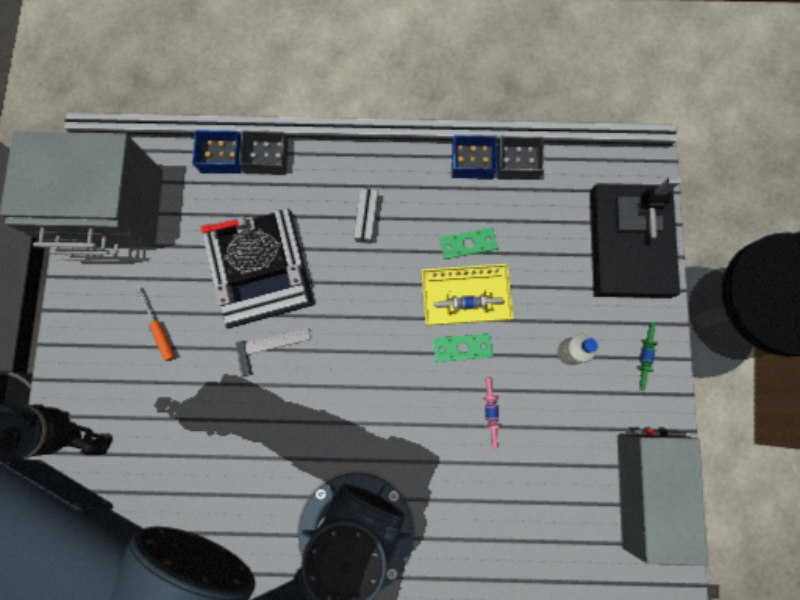

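View pics/scene0.png

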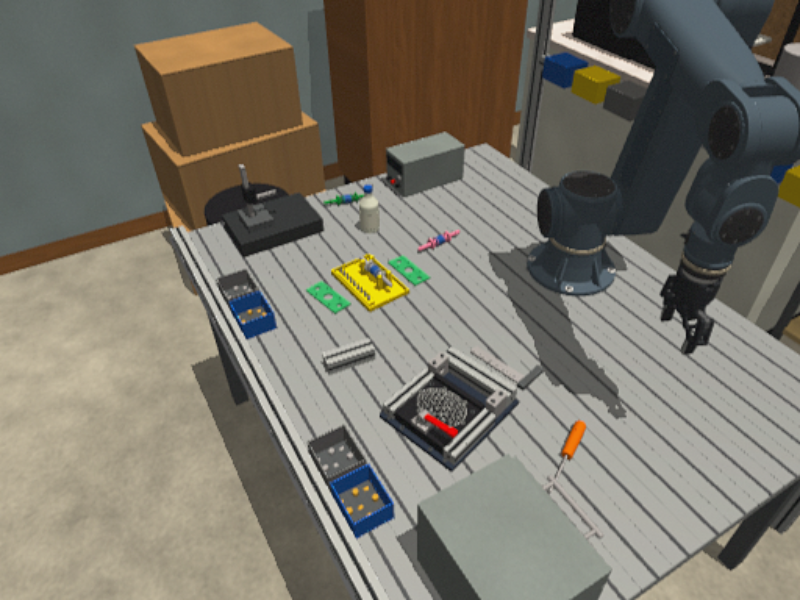

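Bar candidates in the top view (800 px): metallic/blue bar in the yellow tray (470,302), pink one (492,412), green one (648,357). The one in the tray fits, as the others are the look-alikes. I'll confirm with enlarged crops.

```bash
cat > h.py <<'E'
import numpy as np, pickle, cv2
def cloud(d, box=None):
    D=d["depth"]; v,u=np.mgrid[0:D.shape[0],0:D.shape[1]]
    X=np.stack([(u-d["cx"])/d["fx"]*D,(v-d["cy"])/d["fy"]*D,D],-1)
    W=(X-d["t"])@d["R"]   # R^T (X-t)
    W[D<=0]=np.nan
    return W
def proj(d,P):
    c=np.asarray(P)@d["R"].T+d["t"]
    return np.stack([c[...,0]/c[...,2]*d["fx"]+d["cx"],c[...,1]/c[...,2]*d["fy"]+d["cy"]],-1)
def crop(d,l,t,r,b,s,fn):
    im=cv2.cvtColor(d["image"],cv2.COLOR_RGB2BGR)[t:b,l:r]
    cv2.imwrite(fn,cv2.resize(im,None,fx=s,fy=s,interpolation=cv2.INTER_CUBIC))
E
python3 - <<'E'
from h import *
t=pickle.load(open("pics/top0.pkl","rb")); s=pickle.load(open("pics/scene0.pkl","rb"))
crop(t,260,140,340,200+40,7,"pics/a1.png"); crop(t,120,125,210,240-25,8,"pics/a2.png")
crop(s,205,150,270,205,10,"pics/a3.png"); crop(s,235,215,340,305,7,"pics/a4.png")
W=cloud(t)
for n,(u,v) in dict(bar=(300,193),pl=(325,175),rail=(175,197),bench=(250,240),traywall=(272,190)).items():
    print(n,np.round(W[v,u],4))
Ws=cloud(s); print(np.nanmedian(W[220:260,230:280,2]), Ws[250,200])
E
```

```text
bar [ 0.5003 -0.2375  0.0506]
pl [ 5.789e-01 -3.345e-01  2.000e-04]
rail [0.4761 0.197  0.0511]
bench [ 0.3367 -0.0667 -0.0018]
traywall [ 0.5179 -0.1416  0.004 ]
-0.0006298811919621805 [ 0.82214992  0.03978603 -0.00098946]
```

```bash
python3 -c "
import cv2,numpy as np
a=[cv2.imread(f'pics/a{i}.png') for i in (1,2,3,4)]
c=np.zeros((600,800,3),np.uint8)
for i,x in enumerate(a):
    h,w=x.shape[:2];k=min(400/w,300/h);x=cv2.resize(x,(int(w*k),int(h*k)));r,cc=divmod(i,2);c[r*300:r*300+x.shape[0],cc*400:cc*400+x.shape[1]]=x
cv2.imwrite('pics/a.png',c)"
```

```text
(no output)
```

View pics/a.png

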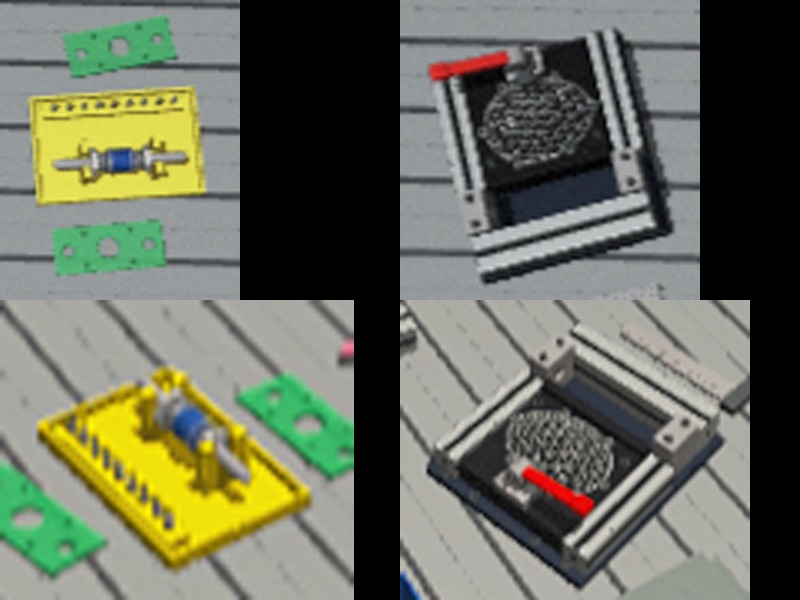

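View pics/a2.png

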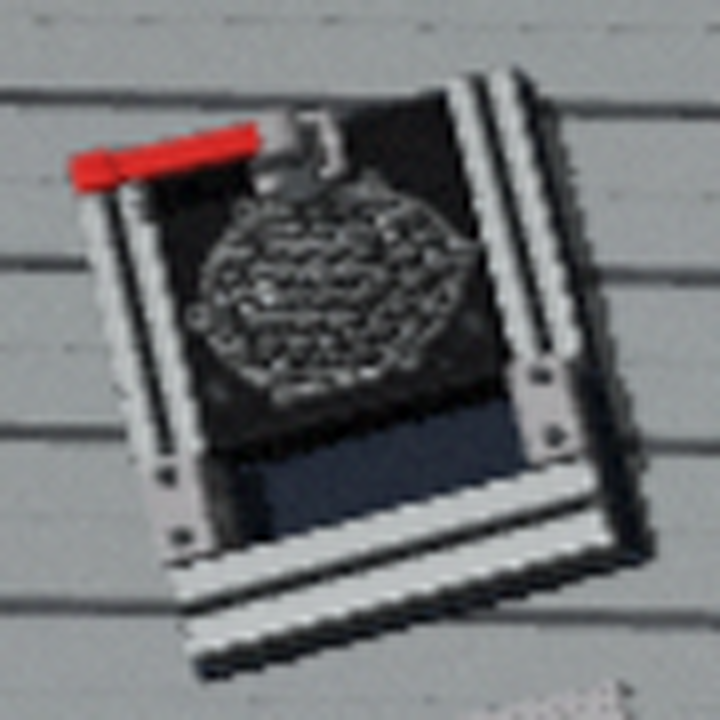

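View pics/a1.png

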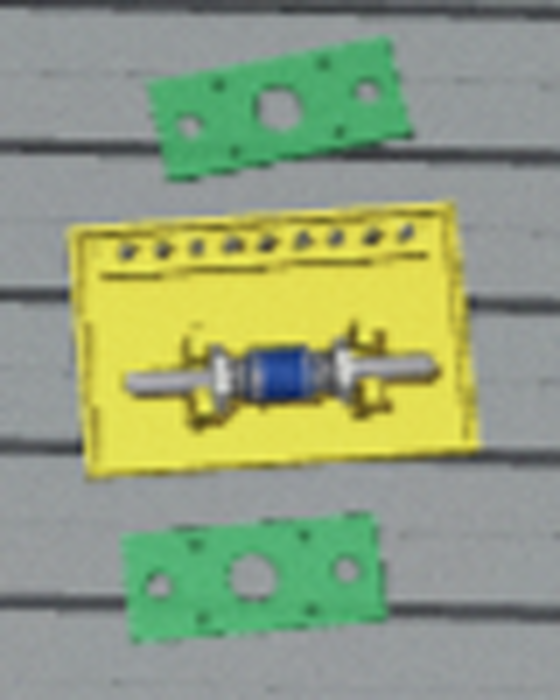

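The enlarged crop confirms it: the bar with bright collars and a blue tube sits in the ribs of the yellow tray, at top 512-px (300,193). The fixture is at about (165,170), its channel at about (173,184). Next I'll fit the poses.

```bash
cat > fit.py <<'E'
from h import *
def run(t,name):
    W=cloud(t); im=t["image"]; hsv=cv2.cvtColor(im,cv2.COLOR_RGB2HSV)
    x,y,z=W[...,0],W[...,1],W[...,2]
    def plane(mask,h):
        v,u=np.nonzero(mask); r=np.stack([(u-t["cx"])/t["fx"],(v-t["cy"])/t["fy"],np.ones(len(u))],-1)@t["R"]
        c=-t["t"]@t["R"]; k=(h-c[2])/r[:,2]; return (c+k[:,None]*r)[:,:2]
    def rect(P):
        r=cv2.minAreaRect(P.astype(np.float32)*1000); return r
    # tray yellow
    m=(hsv[...,0]>22)&(hsv[...,0]<34)&(hsv[...,1]>150)&(hsv[...,2]>60)&(x>.35)&(x<.7)&(y<-.05)&(y>-.45)&(z<.022)
    n,l,st,_=cv2.connectedComponentsWithStats(m.astype(np.uint8)); 
    print(name,"tray",[np.round(q,1) for q in rect(plane(l==1+np.argmax(st[1:,4]),.013))])
    # blue tube
    m=(hsv[...,0]>100)&(hsv[...,0]<130)&(hsv[...,1]>120)&(abs(x-.5)<.08)&(abs(y+.24)<.1)&(z>.02)
    print("tube n",m.sum(), "blue centroid cloud",np.round(np.nanmedian(W[m],0),4))
    # rod: z above rack, within tray, nonyellow
    nb=(hsv[...,1]<110)&(abs(x-.5)<.05)&(abs(y+.24)<.1)&(z>.03)
    P=W[nb|m]; c=P.mean(0); u,s,vt=np.linalg.svd((P-c)[:,:2]); print("rod c",c.round(4),"dir",vt[0].round(3),"ext",np.sort((P-c)[:,:2]@vt[0])[[0,-1]].round(3))
    F=(x>.4)&(x<.75)&(y>.08)&(y<.4)&(z>.03)&(z<.08)
    return W,F,hsv,plane
if __name__=="__main__":
    for n in ("top","scene"):
        t=pickle.load(open(f"pics/{n}0.pkl","rb")); W,F,hsv,plane=run(t,n)
        x,y,z=[W[...,i] for i in range(3)]
        print(np.histogram(z[F],bins=np.arange(.03,.09,.004)))
        ch=F&(z>.059)&(z<.069)&(hsv[...,1]<60)&(hsv[...,2]>90)
        k,l,st,ce=cv2.connectedComponentsWithStats(ch.astype(np.uint8))
        for i in range(1,k):
            if st[i,4]>15: P=plane(l==i,.064); print(i,st[i,4],P.mean(0).round(4),[np.round(q,1) for q in cv2.minAreaRect(P.astype(np.float32)*1000)])
E
python3 fit.py
```

```text
top tray [array([ 524.8, -236.4]), array([128.6, 201. ]), np.float64(5.2)]
tube n 38 blue centroid cloud [ 0.5011 -0.2382  0.0455]
rod c [ 0.5026 -0.2372  0.0412] dir [ 0.082 -0.997] ext [-0.076  0.077]
(array([ 60, 316, 758, 414, 345, 484, 153, 133, 161,  85,  31,  22,  17,
         0]), array([0.03 , 0.034, 0.038, 0.042, 0.046, 0.05 , 0.054, 0.058, 0.062,
       0.066, 0.07 , 0.074, 0.078, 0.082, 0.086]))
21 80 [0.5509 0.1558] [array([550.8, 155.3]), array([46.1, 24.3]), np.float64(16.8)]
22 88 [0.5029 0.3119] [array([503.4, 311.8]), array([47. , 24.8]), np.float64(16.8)]
scene tray [array([ 530.7, -231.2]), array([136.3, 213.1]), np.float64(5.2)]
tube n 22 blue centroid cloud [ 0.5137 -0.2367  0.0438]
rod c [ 0.5082 -0.2321  0.0424] dir [-0.133  0.991] ext [-0.08   0.071]
(array([100, 163, 596, 738, 212, 451, 255,  92, 133, 108,  55,  19,   4,
         0]), array([0.03 , 0.034, 0.038, 0.042, 0.046, 0.05 , 0.054, 0.058, 0.062,
       0.066, 0.07 , 0.074, 0.078, 0.082, 0.086]))
1 71 [0.5532 0.1565] [array([552.8, 156.2]), array([49.1, 27.3]), np.float64(16.8)]
6 51 [0.5995 0.2503] [array([602. , 255.5]), array([39. , 86.3]), np.float64(30.2)]
7 82 [0.5058 0.3133] [array([505.2, 313.8]), array([49.7, 25.2]), np.float64(17.8)]
14 18 [0.6241 0.2864] [array([624.9, 282.9]), array([20.6, 19.9]), np.float64(59.1)]
```

```bash
cat > mv.py <<'E'
import numpy as np, sys
from scipy.spatial.transform import Rotation as R
from cell import sensors
def go(pos,jaw):   # jaw: world angle of jaw axis (tool z), tool y down
    o=sensors.get_obs(); p=np.array(o["tool_pos"]); A=R.from_quat(o["ee_rot"])
    best=None
    for j in (jaw,jaw+np.pi):
        z=np.array([np.cos(j),np.sin(j),0]); y=np.array([0,0,-1.]); x=np.cross(y,z)
        T=R.from_matrix(np.stack([x,y,z],1)); rv=(A.inv()*T).as_rotvec()
        if best is None or np.linalg.norm(rv)<np.linalg.norm(best[0]): best=(rv,T)
    d=np.array(pos)-p
    print("pos",p.round(4),"jaw ang",np.round(np.degrees(np.arctan2(*A.apply([0,0,1])[[1,0]])),1),"q",np.round(o["joint_pos"],2),"t",round(o["clock"],2),"gap",round(o["finger_gap"],3),"F",np.round(o["wrist_force"],1))
    print(" world d mm",(d*1e3).round(1)," turn first",best[0].round(3)," shift before turn",(A.inv().apply(d)*1e3).round(1)," shift after turn",(best[1].inv().apply(d)*1e3).round(1))
if __name__=="__main__":
    a=[float(v) for v in sys.argv[1:5]]; go(a[:3],a[3])
E
python3 mv.py 0.5025 -0.238 0.15 0.088
python3 - <<'E'
from h import *
t=pickle.load(open("pics/top0.pkl","rb")); W=cloud(t); m=W[...,2]>0.006
for x in np.arange(.25,.75,.02):
    r=''
    for y in np.arange(.2,-.2,-.02):
        k=(abs(W[...,0]-x)<.01)&(abs(W[...,1]-y)<.01); r+='#' if (m&k).sum()>0 else ('.' if k.any() else ' ')
    print(round(x,2),r)
E
```

```text
pos [0.2154 0.4787 0.2313] jaw ang 65.8 q [ 1.15  0.24 -0.01  1.32  0.    1.57] t 0.9 gap 1.002 F [ 0.2 -0.4 -0. ]
 world d mm [ 287.1 -716.7  -81.3]  turn first [0.   1.06 0.  ]  shift before turn [ 555.9   81.3 -535.8]  shift after turn [739.2  81.3 223. ]
0.25 .....#.#....#..##...
0.27 ...#.....#.#.#...##.
0.29 ..........#..#......
0.31 ...#........##......
0.33 .......#..#...#...#.
0.35 #...#..#.#..........
0.37 ..#.##.#.....#....##
0.39 ##..#.#...#..#....##
0.41 #####.......#..#.###
0.43 #######..#...#...#.#
0.45 ...#............####
0.47 ####......#.....####
0.49 #####..#..#......###
0.51 #####........#######
0.53 #####....#.##....###
0.55 ####............####
0.57 ####.............###
0.59 ####.........#...###
0.61 ####...............#
0.63 ###.#..............#
0.65 ###....#.###.##....#
0.67 ###.....#####......#
0.69 ##.......###......#.
0.71 ##.#.....###.###....
0.73 .#...#...###....#...
```

Emit:
arm_command:
  series:
    - [[0,0,0,0,0.1325,0,0.55],[0,0,0,0,0.1325,0,0.55],[0,0,0,0,0.1325,0,0.55],[0,0,0,0,0.1325,0,0.55],[0,0,0,0,0.1325,0,0.55],[0,0,0,0,0.1325,0,0.55],[0,0,0,0,0.1325,0,0.55],[0,0,0,0,0.1325,0,0.55]]

```text
clock: 1.7
tool_pos: [0.2154, 0.4787, 0.2313]
ee_rot: [0.512, -0.488, 0.488, -0.512]
wrist_force: [0.5, 0.5, -0.0]
finger_gap: 0.551
```

Emit:
arm_command:
  series:
    - [[46,0,14,0,0,0,0.55],[46,0,14,0,0,0,0.55],[46,0,14,0,0,0,0.55],[46,0,14,0,0,0,0.55],[46,0,14,0,0,0,0.55],[46,0,14,0,0,0,0.55],[46,0,14,0,0,0,0.55],[46,0,14,0,0,0,0.55],[46,0,14,0,0,0,0.55],[46,0,14,0,0,0,0.55],[46,0,14,0,0,0,0.55],[46,0,14,0,0,0,0.55],[46,0,14,0,0,0,0.55],[46,0,14,0,0,0,0.55],[46,0,14,0,0,0,0.55],[40,0,12,0,0,0,0.55]]

```text
clock: 3.3
tool_pos: [0.476, -0.2631, 0.2325]
ee_rot: [-0.509, 0.485, -0.49, 0.516]
wrist_force: [0.8, 0.5, 0.5]
finger_gap: 0.547
```

```bash
python3 mv.py 0.5025 -0.238 0.10 0.085
```

```text
pos [ 0.476  -0.2631  0.2325] jaw ang 2.8 q [-0.51  0.26  0.02  1.32  0.01  1.01] t 3.3 gap 0.547 F [0.8 0.5 0.5]
 world d mm [  26.5   25.1 -132.5]  turn first [-0.012 -0.036 -0.001]  shift before turn [-23.5 132.9  26.2]  shift after turn [-22.7 132.5  28.5]
```

Emit:
arm_command:
  series:
    - [[0,0,0,-0.012,-0.036,-0.001,0.55],[-12,0,14,0,0,0,0.55],[-11,30,14,0,0,0,0.55],[0,30,0,0,0,0,0.55],[0,0,0,0,0,0,0.55]]

```text
clock: 3.8
tool_pos: [0.5064, -0.2411, 0.1703]
ee_rot: [-0.519, 0.479, -0.481, 0.519]
wrist_force: [-1.1, 0.4, 0.5]
finger_gap: 0.55
```

```bash
python3 mv.py 0.5025 -0.238 0.10 0.085; python3 - <<'E'
from h import *
from cell import imaging
for c,b in (("top",(240,130,350,220)),("scene",(190,90,290,210))):
    d=imaging.read_camera(c); pickle.dump(d,open(f"pics/{c}1.pkl","wb")); crop(d,*b,5,f"pics/b_{c}.png")
E
```

```text
pos [ 0.5064 -0.2411  0.1703] jaw ang 4.4 q [-0.44  0.32 -0.05  1.19  0.    1.05] t 3.8 gap 0.55 F [-1.1  0.4  0.5]
 world d mm [ -3.9   3.1 -70.3]  turn first [-0.002 -0.007  0.001]  shift before turn [-3.5 70.3 -3.8]  shift after turn [-3.5 70.3 -3.6]
```

View pics/b_top.png

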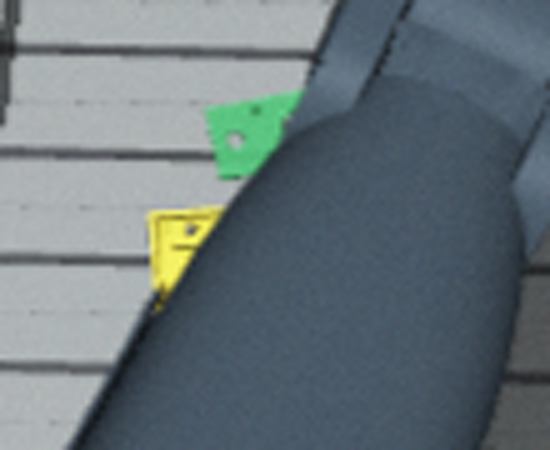

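View pics/b_scene.png

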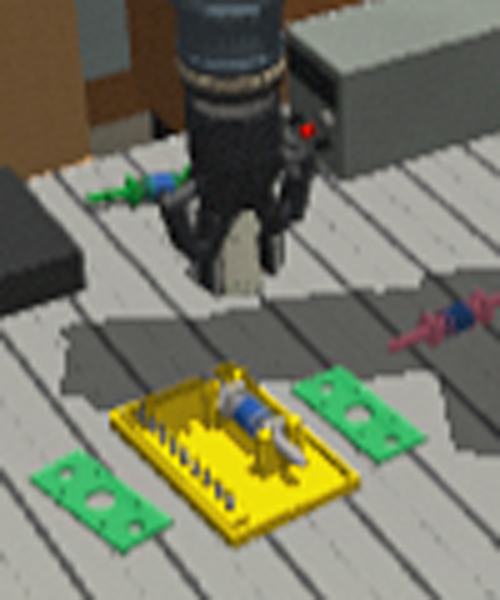

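The scene view shows the gripper above the tray with the jaws across the tube. The arm hides the tray from the top camera. Going down now.

Emit:
arm_command:
  series:
    - [[-3,30,-3,0,-0.006,0,0.55],[0,30,0,0,0,0,0.55],[0,25,0,0,0,0,0.55],[0,15,0,0,0,0,0.55],[0,0,0,0,0,0,0.55]]

```text
clock: 4.4
tool_pos: [0.5116, -0.2405, 0.0817]
ee_rot: [-0.518, 0.471, -0.486, 0.523]
wrist_force: [-0.2, 0.8, 1.3]
finger_gap: 0.553
```

```bash
python3 mv.py 0.5025 -0.238 0.021 0.085;  python3 - <<'E'
from h import *
from cell import imaging
for c,b in (("scene",(190,90,290,210)),):
    d=imaging.read_camera(c); pickle.dump(d,open(f"pics/{c}2.pkl","wb")); crop(d,*b,5,f"pics/c_{c}.png")
E
```

```text
pos [ 0.5116 -0.2405  0.0817] jaw ang 4.8 q [-0.44  0.38 -0.21  0.96  0.    1.05] t 4.4 gap 0.553 F [-0.2  0.8  1.3]
 world d mm [ -9.1   2.5 -60.7]  turn first [-0.02  -0.001  0.011]  shift before turn [ -3.9  60.5 -10.1]  shift after turn [-3.2 60.7 -8.8]
```

View pics/c_scene.png

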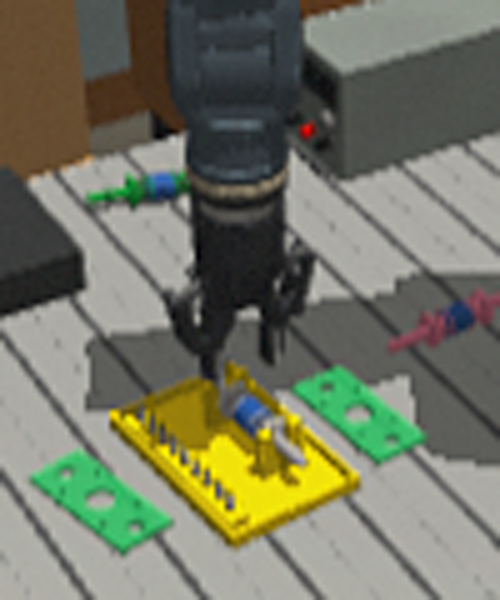

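Emit:
arm_command:
  series:
    - [[-3,0,-9,-0.02,0,0.011,0.55],[0,10,0,0,0,0,0.55],[0,10,0,0,0,0,0.55],[0,0,0,0,0,0,0.55]]

```text
clock: 4.85
tool_pos: [0.505, -0.2395, 0.0663]
ee_rot: [-0.52, 0.476, -0.481, 0.521]
wrist_force: [-0.5, -0.1, -0.9]
finger_gap: 0.549
```

```bash
python3 mv.py 0.5025 -0.238 0.021 0.085
```

```text
pos [ 0.505  -0.2395  0.0663] jaw ang 4.8 q [-0.44  0.39 -0.23  0.94  0.    1.04] t 4.85 gap 0.549 F [-0.5 -0.1 -0.9]
 world d mm [ -2.5   1.5 -45.3]  turn first [-0.006 -0.001  0.003]  shift before turn [-1.8 45.3 -2.6]  shift after turn [-1.7 45.3 -2.4]
```

Emit:
arm_command:
  series:
    - [[-2,0,-3,-0.006,0,0.003,0.55],[0,10,-0.5,0,0,0,0.55],[0,10,-0.5,0,0,0,0.55],[0,10,-0.5,0,0,0,0.55],[0,8,-0.5,0,0,0,0.55],[0,0,0,0,0,0,0.55],[0,0,0,0,0,0,0.55]]

```text
clock: 5.55
tool_pos: [0.4988, -0.2375, 0.0239]
ee_rot: [0.521, -0.479, 0.478, -0.52]
wrist_force: [-0.0, -0.2, -0.1]
finger_gap: 0.55
```

```bash
python3 mv.py 0.5025 -0.238 0.021 0.085;  python3 - <<'E'
from h import *
from cell import imaging
for c,b in (("scene",(190,90,290,210)),):
    d=imaging.read_camera(c); pickle.dump(d,open(f"pics/{c}3.pkl","wb")); crop(d,*b,5,f"pics/d_{c}.png")
E
```

```text
pos [ 0.4988 -0.2375  0.0239] jaw ang 4.8 q [-0.44  0.43 -0.29  0.84 -0.    1.04] t 5.55 gap 0.55 F [-0.  -0.2 -0.1]
 world d mm [ 3.7 -0.5 -2.9]  turn first [ 0.001 -0.001 -0.001]  shift before turn [0.8 2.9 3.6]  shift after turn [0.8 2.9 3.6]
```

View pics/d_scene.png

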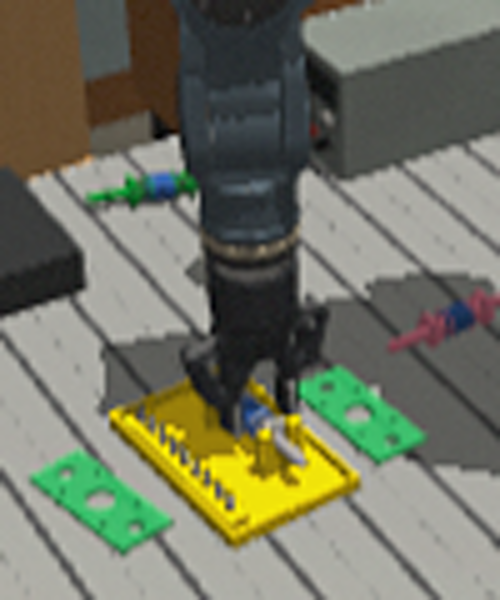

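The jaws straddle the tube. I'll make a small correction, then close.

Emit:
arm_command:
  series:
    - [[1,3,4,0,0,0,0.55],[0,0,0,0,0,0,0.4],[0,0,0,0,0,0,0.3],[0,0,0,0,0,0,0.2],[0,0,0,0,0,0,0.2],[0,0,0,0,0,0,0.2],[0,0,0,0,0,0,0.2]]
  force: 40

```text
clock: 6.3
tool_pos: [0.5037, -0.2385, 0.0218]
ee_rot: [0.521, -0.479, 0.479, -0.52]
wrist_force: [0.1, -0.3, -0.6]
finger_gap: 0.314
```

Emit:
arm_command:
  series:
    - [[0,-6,0,0,0,0,0.2],[0,-8,0,0,0,0,0.2],[0,-8,0,0,0,0,0.2],[0,-10,0,0,0,0,0.2],[0,-10,0,0,0,0,0.2],[0,-10,0,0,0,0,0.2],[0,-10,0,0,0,0,0.2],[0,0,0,0,0,0,0.2]]

```text
clock: 7.1
tool_pos: [0.504, -0.2386, 0.0902]
ee_rot: [-0.52, 0.478, -0.479, 0.521]
wrist_force: [-0.2, -0.6, -1.6]
finger_gap: 0.306
```

```bash
python3 mv.py 0.46 0.0 0.13 1.571;  python3 - <<'E'
from h import *
from cell import imaging
for c,b in (("scene",(190,70,290,190)),):
    d=imaging.read_camera(c); pickle.dump(d,open(f"pics/{c}4.pkl","wb")); crop(d,*b,5,f"pics/e_{c}.png")
E
```

```text
pos [ 0.504  -0.2386  0.0902] jaw ang 4.8 q [-0.44  0.38 -0.19  1.   -0.    1.04] t 7.1 gap 0.306 F [-0.2 -0.6 -1.6]
 world d mm [-44.  238.6  39.8]  turn first [-0.000e+00 -1.487e+00  1.000e-03]  shift before turn [-241.4  -39.9  -23.8]  shift after turn [-44.  -39.8 238.6]
```

View pics/e_scene.png

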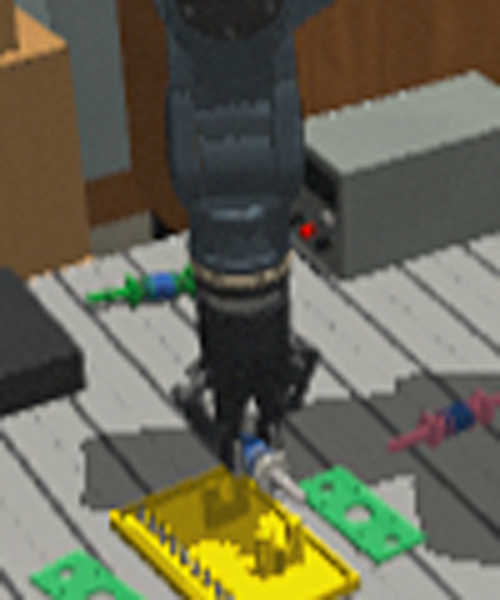

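Emit:
arm_command:
  series:
    - [[0,-10,0,0,0,0,0.2],[0,-20,0,0,-0.12,0,0.2],[0,-10,0,0,-0.14,0,0.2],[0,0,0,0,-0.14,0,0.2],[0,0,0,0,-0.14,0,0.2],[0,0,0,0,-0.14,0,0.2],[0,0,0,0,-0.14,0,0.2],[0,0,0,0,-0.14,0,0.2],[0,0,0,0,-0.14,0,0.2],[0,0,0,0,-0.14,0,0.2],[0,0,0,0,-0.14,0,0.2],[0,0,0,0,-0.1,0,0.2],[0,0,0,0,0,0,0.2]]

```text
clock: 8.45
tool_pos: [0.5013, -0.2373, 0.1329]
ee_rot: [-0.706, -0.017, 0.021, 0.708]
wrist_force: [-0.3, -0.7, -2.3]
finger_gap: 0.314
```

```bash
python3 mv.py 0.46 0.0 0.13 1.571
```

```text
pos [ 0.5013 -0.2373  0.1329] jaw ang 93.1 q [-0.44  0.34 -0.12  1.11 -0.   -0.5 ] t 8.45 gap 0.314 F [-0.3 -0.7 -2.3]
 world d mm [-41.3 237.3  -2.9]  turn first [-0.003  0.054 -0.006]  shift before turn [-28.4   3.8 239.2]  shift after turn [-41.2   2.9 237.4]
```

Emit:
arm_command:
  series:
    - [[0,0,0,-0.003,0.054,-0.006,0.2],[-4,0,15,0,0,0,0.2],[-5,0,25,0,0,0,0.2],[-5,0,30,0,0,0,0.2],[-5,0,30,0,0,0,0.2],[-5,0,30,0,0,0,0.2],[-5,0,30,0,0,0,0.2],[-5,0,30,0,0,0,0.2],[-4,0,25,0,0,0,0.2],[-3,0,15,0,0,0,0.2],[0,0,7,0,0,0,0.2],[0,0,0,0,0,0,0.2]]

```text
clock: 9.65
tool_pos: [0.456, 0.0145, 0.1339]
ee_rot: [-0.706, 0.009, -0.006, 0.708]
wrist_force: [0.7, 0.1, -2.7]
finger_gap: 0.309
```

```bash
python3 mv.py 0.46 0.0 0.02 1.571;  python3 - <<'E'
from h import *
from cell import imaging
for c,b in (("scene",(210,90,330,210)),):
    d=imaging.read_camera(c); pickle.dump(d,open(f"pics/{c}5.pkl","wb")); crop(d,*b,5,f"pics/f_{c}.png")
E
```

```text
pos [0.456  0.0145 0.1339] jaw ang 88.8 q [ 0.03  0.18 -0.35  1.04  0.    0.05] t 9.65 gap 0.309 F [ 0.7  0.1 -2.7]
 world d mm [   4.   -14.5 -113.9]  turn first [-0.003 -0.022 -0.004]  shift before turn [  4.8 113.8 -14.7]  shift after turn [  4.  113.9 -14.5]
```

View pics/f_scene.png

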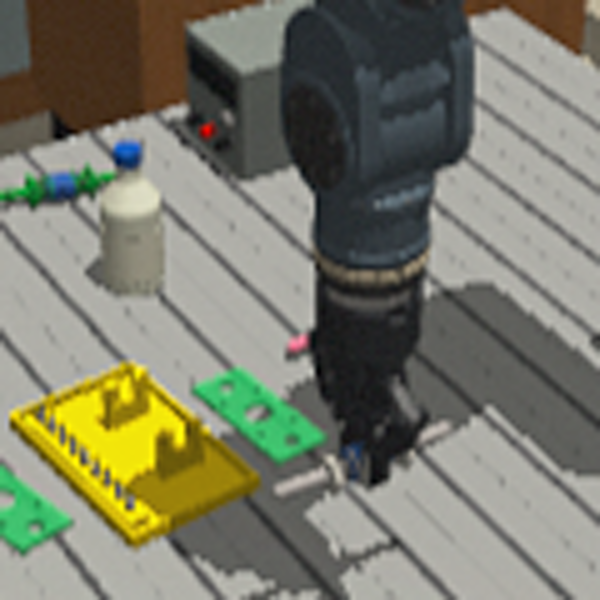

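Emit:
arm_command:
  series:
    - [[4,10,-14,-0.003,-0.02,-0.004,0.2],[0,20,0,0,0,0,0.2],[0,20,0,0,0,0,0.2],[0,20,0,0,0,0,0.2],[0,15,0,0,0,0,0.2],[0,8,0,0,0,0,0.2],[0,0,0,0,0,0,0.2]]

```text
clock: 10.4
tool_pos: [0.4617, -0.0062, 0.0385]
ee_rot: [0.708, -0.002, 0.005, -0.706]
wrist_force: [-0.2, 0.3, -2.3]
finger_gap: 0.314
```

```bash
python3 mv.py 0.46 0.0 0.01 1.571
```

```text
pos [ 0.4617 -0.0062  0.0385] jaw ang 89.4 q [-0.01  0.28 -0.49  0.79 -0.   -0.  ] t 10.4 gap 0.314 F [-0.2  0.3 -2.3]
 world d mm [ -1.7   6.2 -28.5]  turn first [ 0.002 -0.01   0.003]  shift before turn [-1.8 28.5  6.2]  shift after turn [-1.7 28.5  6.2]
```

Emit:
arm_command:
  series:
    - [[0,8,0,0.002,-0.01,0.003,0.2],[0,8,0,0,0,0,0.2],[0,8,0,0,0,0,0.2],[0,4,0,0,0,0,0.2],[0,0,0,0,0,0,0.2],[0,0,0,0,0,0,0.2]]

```text
clock: 11.0
tool_pos: [0.4633, -0.0069, 0.0097]
ee_rot: [0.707, 0.001, 0.001, -0.707]
wrist_force: [-1.0, 0.0, -3.2]
finger_gap: 0.31
```

Emit:
arm_command:
  series:
    - [[0,2,0,0,0,0,0.2],[0,2,0,0,0,0,0.2],[0,0,0,0,0,0,0.2]]

```text
clock: 11.3
tool_pos: [0.4638, -0.0067, 0.006]
ee_rot: [0.707, 0.001, 0.001, -0.707]
wrist_force: [0.7, -0.1, -2.9]
finger_gap: 0.314
```

Emit:
arm_command:
  series:
    - [[0,2,0,0,0,0,0.2],[0,1,0,0,0,0,0.2],[0,0,0,0,0,0,0.2]]

```text
clock: 11.6
tool_pos: [0.4642, -0.0067, 0.0037]
ee_rot: [0.707, 0.002, 0.002, -0.707]
wrist_force: [-2.4, 0.9, 1.9]
finger_gap: 0.311
```

Contact with the bench shows on the wrist force. Letting go.

Emit:
arm_command:
  series:
    - [[0,0,0,0,0,0,0.34],[0,0,0,0,0,0,0.38],[0,0,0,0,0,0,0.5],[0,0,0,0,0,0,0.6],[0,0,0,0,0,0,0.6],[0,0,0,0,0,0,0.6],[0,-10,0,0,0,0,0.6],[0,-20,0,0,0,0,0.6],[0,-30,0,0,0,0,0.7],[0,-30,0,0,0,0,0.9],[0,-20,0,0,0,0,1],[0,0,0,0,0,0,1]]

```text
clock: 12.8
tool_pos: [0.4635, -0.0067, 0.1209]
ee_rot: [0.707, 0.002, 0.002, -0.707]
wrist_force: [0.8, 0.2, -0.5]
finger_gap: 0.999
```

```bash
python3 mv.py 0.46 0.0 0.11 0;  python3 - <<'E'
from h import *
from cell import imaging
for c,b in (("scene",(210,90,330,210)),("top",(170,150,310,260))):
    d=imaging.read_camera(c); pickle.dump(d,open(f"pics/{c}6.pkl","wb")); crop(d,*b,5,f"pics/g_{c}.png")
E
```

```text
pos [ 0.4635 -0.0067  0.1209] jaw ang 90.0 q [-0.01  0.2  -0.36  1.   -0.   -0.01] t 12.8 gap 0.999 F [ 0.8  0.2 -0.5]
 world d mm [ -3.5   6.7 -10.9]  turn first [ 0.005 -1.571  0.004]  shift before turn [-3.5 10.9  6.7]  shift after turn [ 6.7 10.9  3.5]
```

View pics/g_scene.png

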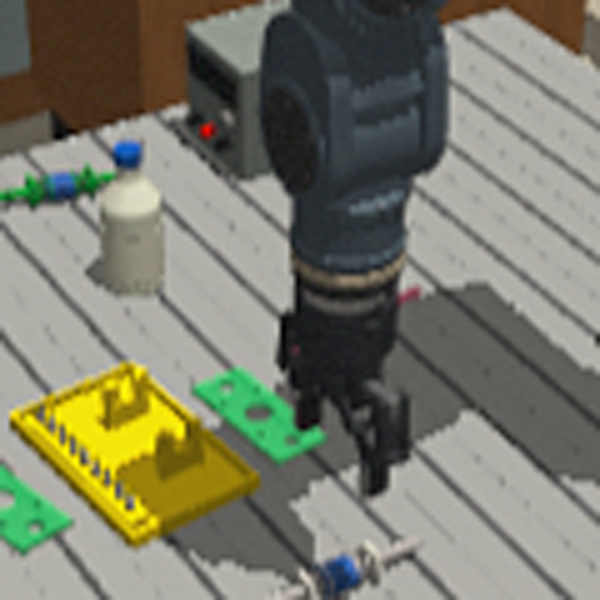

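View pics/g_top.png

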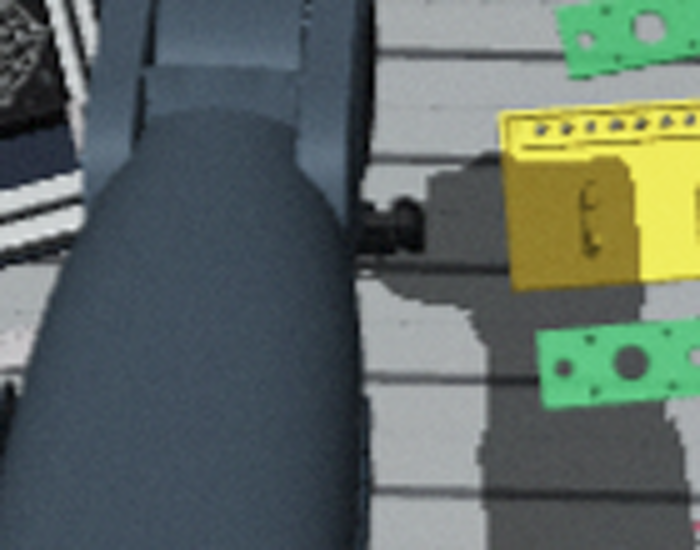

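The bar lies free on the bench along x. I'll measure its centre in the scene view, then turn the gripper to take it end to end.

Emit:
arm_command:
  series:
    - [[0,0,0,0,-0.13,0,1],[0,0,0,0,-0.14,0,1],[0,0,0,0,-0.14,0,1],[0,0,0,0,-0.14,0,1],[0,0,0,0,-0.14,0,1],[0,0,0,0,-0.14,0,1],[0,0,0,0,-0.14,0,1],[0,0,0,0,-0.14,0,1],[0,0,0,0,-0.14,0,1],[0,0,0,0,-0.14,0,1],[0,0,0,0,-0.13,0,1],[0,0,0,0,-0.05,0,1],[0,0,0,0,0,0,1]]

```text
clock: 14.2
tool_pos: [0.4508, -0.0065, 0.1032]
ee_rot: [-0.477, -0.51, 0.522, 0.49]
wrist_force: [0.5, 0.2, -0.6]
finger_gap: 1.0
```

```bash
python3 mv.py 0.4638 -0.0067 0.04 3.1416;  python3 - <<'E'
from h import *
from cell import imaging
d=imaging.read_camera("scene"); pickle.dump(d,open("pics/scene7.pkl","wb"))
p=proj(d,[.464,-.007,.015]); u,v=p.astype(int); print(p)
crop(d,u-50,v-50,u+50,v+30,7,"pics/i_scene.png")
for X in (-.078,-.034,-.016,.016,.034,.078): print(X,proj(d,[.464+X,-.0067,.015]).round(1))
hsv=cv2.cvtColor(d["image"],cv2.COLOR_RGB2HSV); m=(hsv[...,0]>100)&(hsv[...,0]<130)&(hsv[...,1]>110); 
vv,uu=np.nonzero(m[v-12:v+12,u-15:u+15]); print("blue",len(uu),uu.mean()+u-15,vv.mean()+v-12)
W=cloud(d); print(np.nanmedian(W[v-12:v+12,u-15:u+15][m[v-12:v+12,u-15:u+15]],0))
E
```

```text
pos [ 0.4508 -0.0065  0.1032] jaw ang -176.3 q [-0.01  0.22 -0.39  0.99 -0.   -1.65] t 14.2 gap 1.0 F [ 0.5  0.2 -0.6]
 world d mm [ 13.   -0.2 -63.2]  turn first [-0.026  0.065  0.001]  shift before turn [ -1.1  62.9 -14.6]  shift after turn [ -0.2  63.2 -13. ]
[276.68153603 204.21130985]
-0.078 [292.8 197.5]
-0.034 [283.8 201.3]
-0.016 [280.1 202.9]
0.016 [273.3 205.7]
0.034 [269.5 207.3]
0.078 [260.  211.2]
blue 31 278.06451612903226 204.38709677419354
[0.46414035 0.00544802 0.02473541]
```

View pics/i_scene.png

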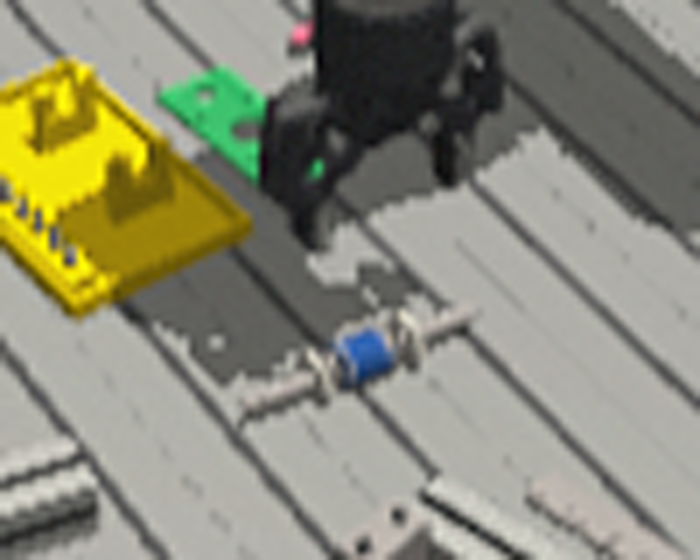

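The bar sits free and flat. Its tips at crop (240,408) and (478,315) agree with the release point (0.464, -0.007), given the scene camera's bias seen earlier. Lining up above it.

Emit:
arm_command:
  series:
    - [[0,0,-14,-0.026,0.065,0,0.95],[0,15,0,0,0,0,0.95],[0,15,0,0,0,0,0.95],[0,10,0,0,0,0,0.95],[0,0,0,0,0,0,0.95]]

```text
clock: 14.75
tool_pos: [0.4636, -0.0056, 0.0593]
ee_rot: [-0.502, -0.496, 0.497, 0.504]
wrist_force: [-0.9, -0.5, 0.5]
finger_gap: 0.954
```

```bash
python3 mv.py 0.4640 -0.0067 0.02 3.1416
```

```text
pos [ 0.4636 -0.0056  0.0593] jaw ang 179.2 q [-0.01  0.27 -0.45  0.85  0.   -1.57] t 14.75 gap 0.954 F [-0.9 -0.5  0.5]
 world d mm [  0.4  -1.1 -39.3]  turn first [-0.003 -0.013  0.001]  shift before turn [-1.1 39.3 -0.5]  shift after turn [-1.1 39.3 -0.4]
```

Emit:
arm_command:
  series:
    - [[-1,10,0,-0.003,-0.013,0,0.95],[0,10,0,0,0,0,0.95],[0,8,0,0,0,0,0.95],[0,4,0,0,0,0,0.95],[0,0,0,0,0,0,0.95],[0,0,0,0,0,0,0.95]]

```text
clock: 15.35
tool_pos: [0.4639, -0.0065, 0.0263]
ee_rot: [-0.501, -0.499, 0.499, 0.501]
wrist_force: [-0.3, -0.1, -1.3]
finger_gap: 0.948
```

```bash
python3 mv.py 0.4640 -0.0067 0.017 3.1416;  python3 - <<'E'
from h import *
from cell import imaging
d=imaging.read_camera("scene"); pickle.dump(d,open("pics/scene8.pkl","wb"))
crop(d,246,160,310,220,10,"pics/j_scene.png")
E
```

```text
pos [ 0.4639 -0.0065  0.0263] jaw ang 179.8 q [-0.01  0.31 -0.5   0.76  0.   -1.58] t 15.35 gap 0.948 F [-0.3 -0.1 -1.3]
 world d mm [ 0.1 -0.2 -9.3]  turn first [ 0.    -0.003  0.001]  shift before turn [-0.2  9.3 -0.1]  shift after turn [-0.2  9.3 -0.1]
```

View pics/j_scene.png

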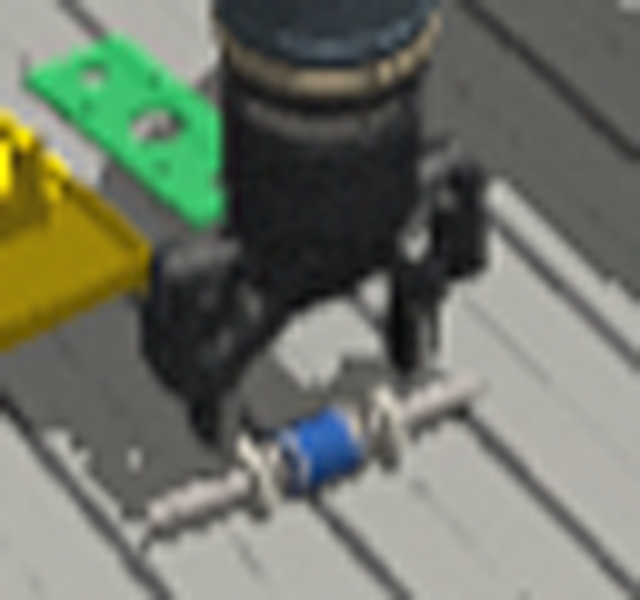

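The fingers straddle the collars, left tip at (207,440), right tip at (403,375). I'll lower, close to just touching, then feel for the pin.

Emit:
arm_command:
  series:
    - [[0,5,0,0,0,0,0.95],[0,4,0,0,0,0,0.95],[0,0,0,0,0,0,0.9],[0,0,0,0,0,0,0.86],[0,0,0,0,0,0,0.83],[0,0,0,0,0,0,0.83]]
  force: 25

```text
clock: 16.0
tool_pos: [0.4646, -0.0065, 0.0173]
ee_rot: [0.501, 0.5, -0.499, -0.501]
wrist_force: [-0.8, 0.0, -0.6]
finger_gap: 0.835
```

Emit:
arm_command:
  series:
    - [[0,1.5,0,0,0,0,0.83],[0,0,0,0,0,0,0.83],[0,0,0,0,0,0,0.83]]

```text
clock: 16.3
tool_pos: [0.4647, -0.0065, 0.0159]
ee_rot: [0.501, 0.5, -0.498, -0.5]
wrist_force: [1.6, -0.4, -0.2]
finger_gap: 0.832
```

Emit:
arm_command:
  series:
    - [[0,1.5,0,0,0,0,0.83],[0,0,0,0,0,0,0.83],[0,0,0,0,0,0,0.83]]

```text
clock: 16.6
tool_pos: [0.4647, -0.0065, 0.0142]
ee_rot: [0.501, 0.5, -0.499, -0.5]
wrist_force: [0.9, 0.5, 1.2]
finger_gap: 0.823
```

Emit:
arm_command:
  series:
    - [[0,1,0,0,0,0,0.83],[0,0,0,0,0,0,0.83],[0,0,0,0,0,0,0.83]]

```text
clock: 16.9
tool_pos: [0.4648, -0.0065, 0.0132]
ee_rot: [0.501, 0.5, -0.498, -0.5]
wrist_force: [-0.3, -0.6, 0.5]
finger_gap: 0.831
```

Emit:
arm_command:
  series:
    - [[0,1,0,0,0,0,0.83],[0,0,0,0,0,0,0.83],[0,0,0,0,0,0,0.83]]

```text
clock: 17.2
tool_pos: [0.4648, -0.0065, 0.0131]
ee_rot: [0.501, 0.5, -0.498, -0.5]
wrist_force: [-0.5, -1.0, 0.6]
finger_gap: 0.831
```

Emit:
arm_command:
  series:
    - [[0,1.5,0,0,0,0,0.83],[0,0,0,0,0,0,0.83],[0,0,0,0,0,0,0.83]]

```text
clock: 17.5
tool_pos: [0.4648, -0.0065, 0.0131]
ee_rot: [0.502, 0.5, -0.498, -0.5]
wrist_force: [1.1, -1.6, 1.1]
finger_gap: 0.833
```

```bash
python3 mv.py 0.4640 -0.0067 0.017 3.1416;  python3 - <<'E'
from h import *
from cell import imaging
d=imaging.read_camera("scene"); pickle.dump(d,open("pics/scene9.pkl","wb"))
crop(d,246,160,310,220,10,"pics/k_scene.png")
E
```

```text
pos [ 0.4648 -0.0065  0.0131] jaw ang 179.8 q [-0.01  0.32 -0.52  0.72  0.   -1.58] t 17.5 gap 0.833 F [ 1.1 -1.6  1.1]
 world d mm [-0.8 -0.2  3.9]  turn first [ 0.004 -0.003  0.001]  shift before turn [-0.2 -3.9  0.8]  shift after turn [-0.2 -3.9  0.8]
```

View pics/k_scene.png

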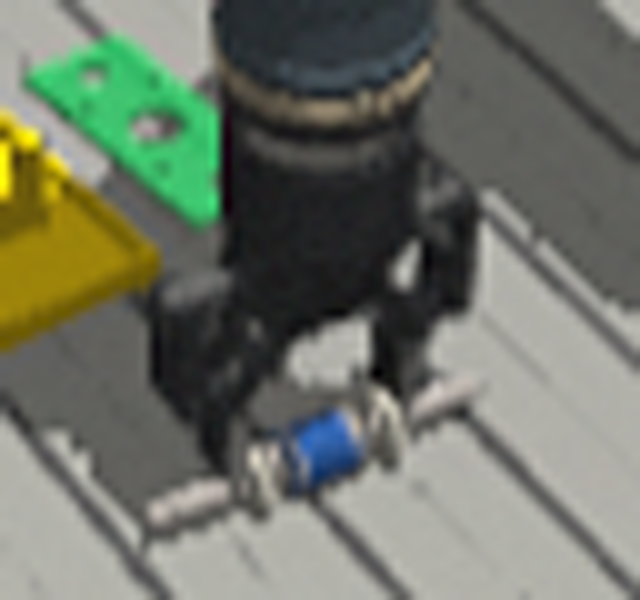

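The tips touch the pins at TCP z = 13.1 mm, which matches the swing model. I'll back off 2.5 mm, then pinch in steps, raising the tool to offset the pads' forward swing.

Emit:
arm_command:
  series:
    - [[0,-2.5,0,0,0,0,0.83],[0,0,0,0,0,0,0.8],[0,-0.8,0,0,0,0,0.77],[0,-1,0,0,0,0,0.73],[0,-1.2,0,0,0,0,0.7],[0,-0.6,0,0,0,0,0.66],[0,-0.6,0,0,0,0,0.62],[0,-0.6,0,0,0,0,0.59],[0,-0.4,0,0,0,0,0.55],[0,-0.4,0,0,0,0,0.5],[0,0,0,0,0,0,0.45],[0,0,0,0,0,0,0.4]]
  force: 35

```text
clock: 18.75
tool_pos: [0.4641, -0.0065, 0.0205]
ee_rot: [0.501, 0.5, -0.499, -0.501]
wrist_force: [0.8, 0.3, -2.9]
finger_gap: 0.506
```

```bash
python3 mv.py 0.4640 -0.0067 0.02 3.1416;  python3 - <<'E'
from h import *
from cell import imaging
d=imaging.read_camera("scene"); pickle.dump(d,open("pics/scene10.pkl","wb"))
crop(d,246,160,310,220,10,"pics/l_scene.png")
E
```

```text
pos [ 0.4641 -0.0065  0.0205] jaw ang 179.8 q [-0.01  0.31 -0.51  0.75  0.   -1.58] t 18.75 gap 0.506 F [ 0.8  0.3 -2.9]
 world d mm [-0.1 -0.2 -0.5]  turn first [ 0.002 -0.003  0.001]  shift before turn [-0.2  0.5  0.1]  shift after turn [-0.2  0.5  0.1]
```

View pics/l_scene.png

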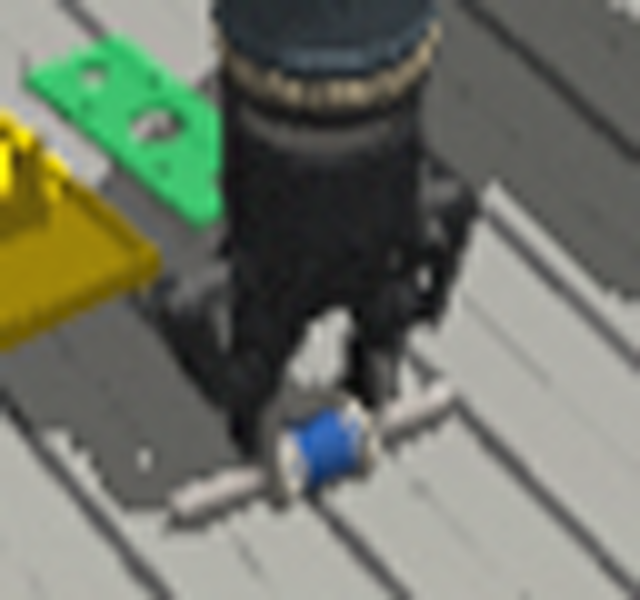

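Both pins are drawn in (gap 0.506). Lifting slowly and checking.

Emit:
arm_command:
  series:
    - [[0,-4,0,0,0,0,0.4],[0,-6,0,0,0,0,0.4],[0,-8,0,0,0,0,0.4],[0,-10,0,0,0,0,0.4],[0,-10,0,0,0,0,0.4],[0,-10,0,0,0,0,0.4],[0,0,0,0,0,0,0.4]]
  force: 45

```text
clock: 19.5
tool_pos: [0.4643, -0.0065, 0.0735]
ee_rot: [0.501, 0.5, -0.498, -0.5]
wrist_force: [-0.8, -0.2, -2.1]
finger_gap: 0.502
```

```bash
python3 mv.py 0.4640 -0.0067 0.15 3.1416;  python3 - <<'E'
from h import *
from cell import imaging
d=imaging.read_camera("scene"); pickle.dump(d,open("pics/scene11.pkl","wb"))
crop(d,246,150,310,210,10,"pics/m_scene.png")
E
```

```text
pos [ 0.4643 -0.0065  0.0735] jaw ang 179.8 q [-0.01  0.25 -0.44  0.88  0.   -1.58] t 19.5 gap 0.502 F [-0.8 -0.2 -2.1]
 world d mm [-0.3 -0.2 76.5]  turn first [ 0.003 -0.003  0.001]  shift before turn [ -0.1 -76.5   0.1]  shift after turn [ -0.2 -76.5   0.3]
```

View pics/m_scene.png

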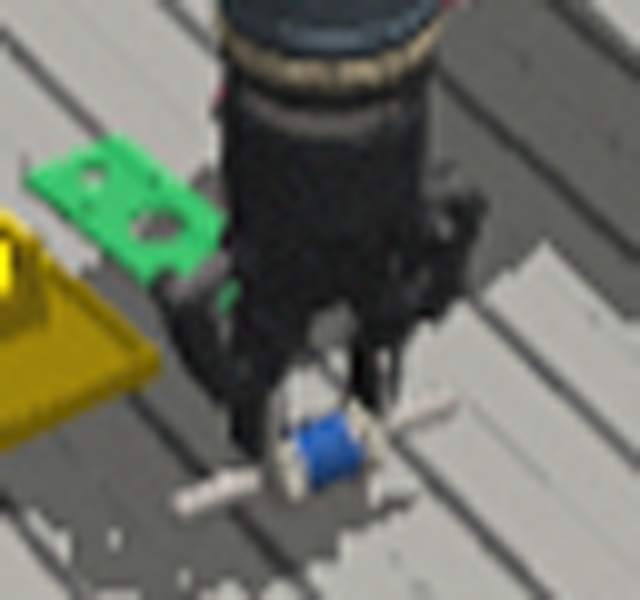

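Emit:
arm_command:
  series:
    - [[0,-15,0,0,0,0,0.4],[0,-20,0,0,0,0,0.4],[0,-20,0,0,0.05,0,0.4],[0,-12,0,0,0.1,0,0.4],[0,0,0,0,0.12,0,0.4],[0,0,0,0,0.12,0,0.4],[0,0,0,0,0.12,0,0.4],[0,0,0,0,0.12,0,0.4],[0,0,0,0,0.12,0,0.4],[0,0,0,0,0.12,0,0.4],[0,0,0,0,0.12,0,0.4],[0,0,0,0,0.1,0,0.4],[0,0,0,0,0.07,0,0.4],[0,0,0,0,0.03,0,0.4],[0,0,0,0,0,0,0.4]]

```text
clock: 21.05
tool_pos: [0.4595, -0.0065, 0.1374]
ee_rot: [-0.697, -0.113, 0.118, 0.698]
wrist_force: [0.8, -0.7, -2.9]
finger_gap: 0.502
```

```bash
python3 mv.py 0.527 0.2336 0.15 1.866
```

```text
pos [ 0.4595 -0.0065  0.1374] jaw ang 108.8 q [-0.01  0.19 -0.33  1.06  0.   -0.34] t 21.05 gap 0.502 F [ 0.8 -0.7 -2.9]
 world d mm [ 67.5 240.1  12.6]  turn first [-0.003  0.032 -0.007]  shift before turn [141.  -12.9 205.7]  shift after turn [134.4 -12.6 210.1]
```

Emit:
arm_command:
  series:
    - [[0,-12,0,-0.003,0.032,-0.007,0.4],[8,0,12,0,0,0,0.4],[13,0,20,0,0,0,0.4],[16,0,25,0,0,0,0.4],[16,0,25,0,0,0,0.4],[16,0,25,0,0,0,0.4],[16,0,25,0,0,0,0.4],[16,0,25,0,0,0,0.4],[13,0,20,0,0,0,0.4],[8,0,13,0,0,0,0.4],[4,0,7,0,0,0,0.4],[0,0,0,0,0,0,0.4],[0,0,0,0,0,0,0.4]]

```text
clock: 22.35
tool_pos: [0.5215, 0.2338, 0.1427]
ee_rot: [-0.698, -0.106, 0.112, 0.699]
wrist_force: [-0.6, 0.1, -2.9]
finger_gap: 0.503
```

```bash
python3 mv.py 0.527 0.2336 0.15 1.866;  python3 - <<'E'
from h import *
from cell import imaging
d=imaging.read_camera("scene"); pickle.dump(d,open("pics/scene12.pkl","wb"))
crop(d,250,170,350,270,6,"pics/n_scene.png")
E
```

```text
pos [0.5215 0.2338 0.1427] jaw ang 107.8 q [ 0.42  0.36 -0.06  1.15  0.    0.11] t 22.35 gap 0.503 F [-0.6  0.1 -2.9]
 world d mm [ 5.5 -0.2  7.3]  turn first [-0.002  0.015 -0.007]  shift before turn [ 5.1 -7.3 -1.8]  shift after turn [ 5.2 -7.3 -1.8]
```

View pics/n_scene.png

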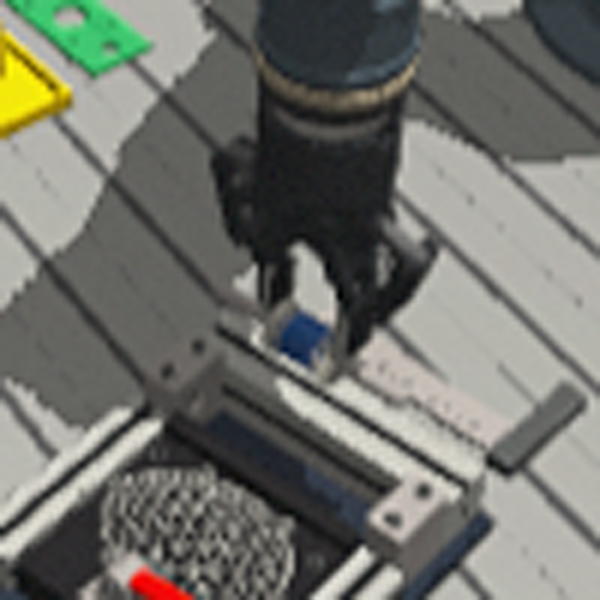

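Emit:
arm_command:
  series:
    - [[5,10,-2,-0.002,0.015,-0.007,0.4],[0,15,0,0,0,0,0.4],[0,15,0,0,0,0,0.4],[0,12,0,0,0,0,0.4],[0,5,0,0,0,0,0.4],[0,0,0,0,0,0,0.4]]

```text
clock: 23.0
tool_pos: [0.5281, 0.2277, 0.0824]
ee_rot: [0.7, 0.101, -0.099, -0.7]
wrist_force: [-0.5, -0.9, -2.7]
finger_gap: 0.501
```

```bash
python3 mv.py 0.527 0.2336 0.085 1.866;  python3 - <<'E'
from h import *
from cell import imaging
d=imaging.read_camera("scene"); pickle.dump(d,open("pics/scene13.pkl","wb"))
crop(d,260,205,330,270,10,"pics/o_scene.png")
E
```

```text
pos [0.5281 0.2277 0.0824] jaw ang 106.3 q [ 0.41  0.41 -0.16  1.   -0.    0.12] t 23.0 gap 0.501 F [-0.5 -0.9 -2.7]
 world d mm [-1.1  5.9  2.6]  turn first [ 0.002 -0.011  0.002]  shift before turn [ 0.6 -2.6  5.9]  shift after turn [ 0.6 -2.6  5.9]
```

View pics/o_scene.png

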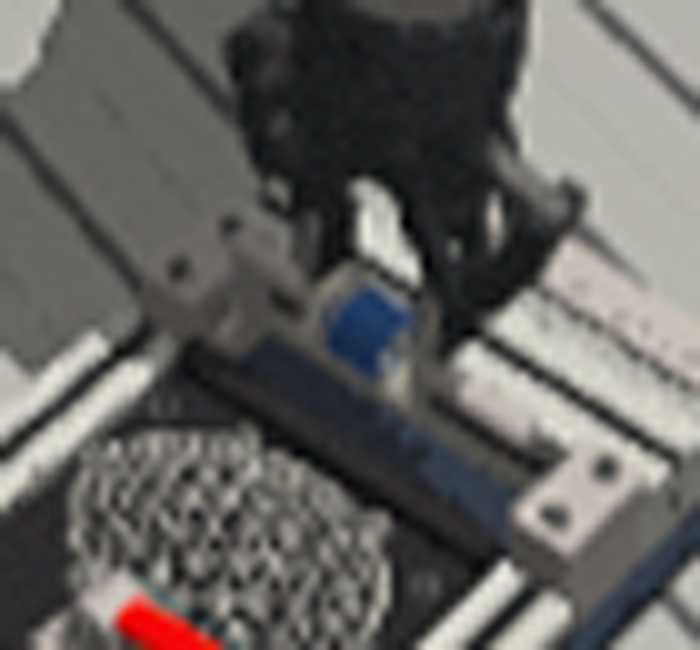

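```bash
cat > ov.py <<'E'
from h import *
from cell import sensors
from scipy.spatial.transform import Rotation as R
import sys
def ov(d,fn,seat=(.527,.2336),yaw=.295,b=(255,205,335,275),s=10,barz=-.0055):
    l,t,r,bb=b
    im=cv2.cvtColor(d["image"],cv2.COLOR_RGB2BGR)[t:bb,l:r]; im=cv2.resize(im,None,fx=s,fy=s,interpolation=cv2.INTER_CUBIC)
    def px(P): return ((proj(d,P)-[l,t]+.5)*s-.5).round().astype(int)
    c,sn=np.cos(yaw),np.sin(yaw); M=np.array([[c,-sn],[sn,c]])
    def F(x,y,z): return [*(np.array(seat)+M@[x,y]),z]
    for y0,y1 in ((.07,.094),(-.094,-.07)):
        cv2.polylines(im,[px([F(-.023,y0,.064),F(.023,y0,.064),F(.023,y1,.064),F(-.023,y1,.064)])],True,(0,0,255),1)
    cv2.polylines(im,[px([F(-.063,-.094,.052),F(-.023,-.094,.052),F(-.023,.094,.052),F(-.063,.094,.052)])],True,(255,0,255),1)
    o=sensors.get_obs(); p=np.array(o["tool_pos"]); A=R.from_quat(o["ee_rot"]).as_matrix(); cc=p+[0,0,barz]; z=A[:,2]; x=A[:,0]
    for k in (-.006,.006): cv2.line(im,tuple(int(v) for v in px(cc+.0665*z+k*x)),tuple(int(v) for v in px(cc-.0665*z+k*x)),(0,255,0),1)
    cv2.imwrite(fn,im)
    rel=M.T@(cc[:2]-seat); print("bar rel seat mm",(rel*1e3).round(1),"z",cc[2].round(4))
E
python3 -c "
from ov import *
ov(pickle.load(open('pics/scene13.pkl','rb')),'pics/p.png')"
```

```text
bar rel seat mm [-0.5 -5.9] z 0.0773
```

View pics/p.png

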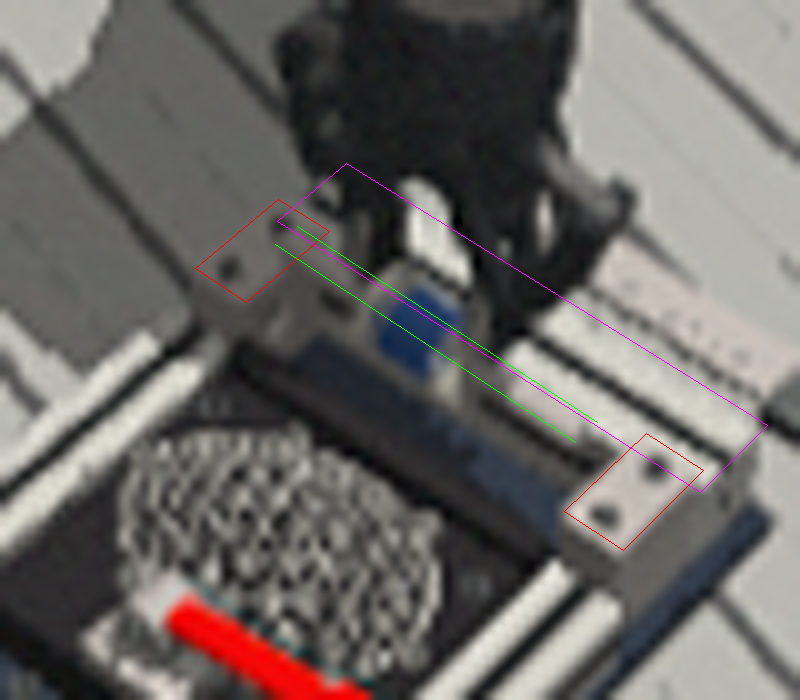

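```bash
python3 -c "
from ov import *
d=pickle.load(open('pics/scene13.pkl','rb'))
ov(d,'pics/p2.png',b=(280,220,325,255),s=17)
crop(d,280,220,325,255,17,'pics/p3.png')"
```

```text
bar rel seat mm [-0.5 -5.9] z 0.0773
```

View pics/p2.png

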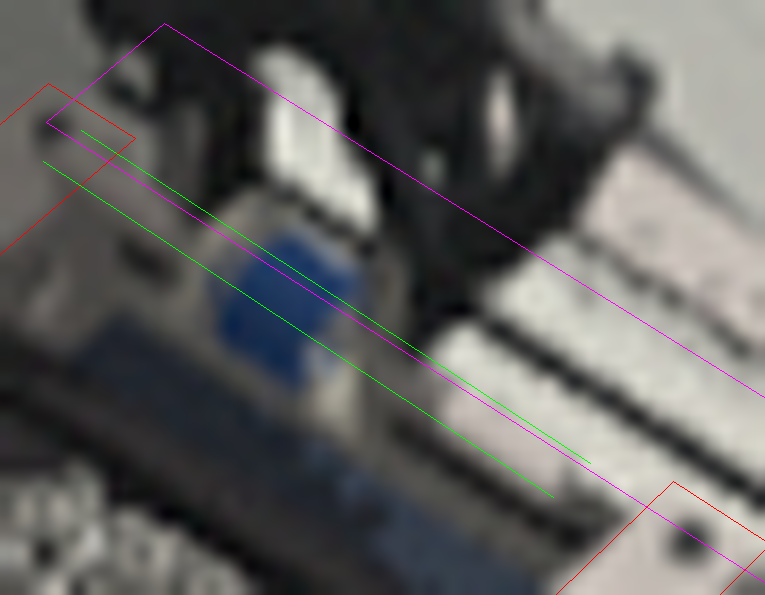

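View pics/p3.png

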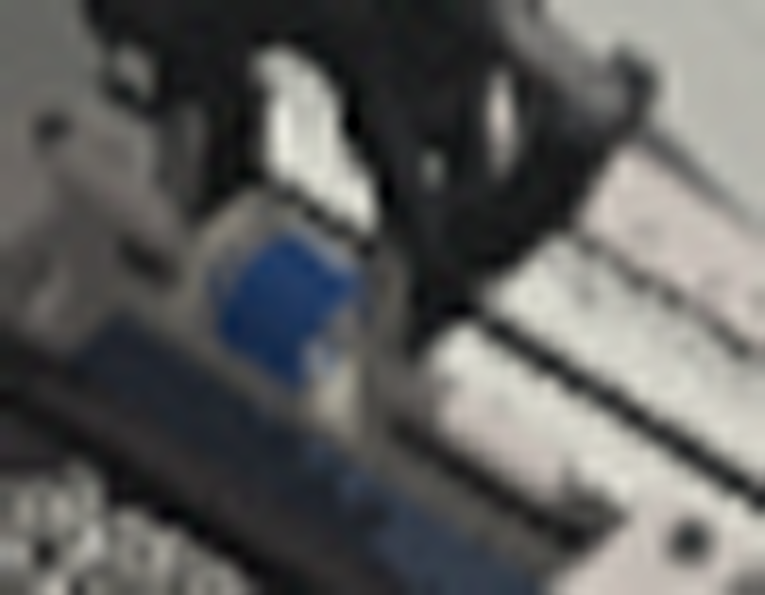

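The overlay agrees: the pin tip shows at (590,493) against a predicted (572,480), within about 1 px. Shifting +6 mm along the bar, then lowering with feel.

Emit:
arm_command:
  series:
    - [[0.5,0,6,0.002,-0.011,0.002,0.4],[0,0,0,0,0,0,0.4],[0,2,0,0,0,0,0.4],[0,0,0,0,0,0,0.4]]

```text
clock: 23.45
tool_pos: [0.5282, 0.2345, 0.0825]
ee_rot: [-0.699, -0.105, 0.103, 0.7]
wrist_force: [0.0, -0.2, -2.5]
finger_gap: 0.505
```

```bash
python3 mv.py 0.527 0.2336 0.075 1.866
```

```text
pos [0.5282 0.2345 0.0825] jaw ang 106.9 q [ 0.42  0.41 -0.16  1.    0.    0.12] t 23.45 gap 0.505 F [ 0.  -0.2 -2.5]
 world d mm [-1.2 -0.9 -7.5]  turn first [-0.001  0.     0.004]  shift before turn [-1.4  7.5 -0.5]  shift after turn [-1.4  7.5 -0.5]
```

Emit:
arm_command:
  series:
    - [[-1.4,4,-1,-0.001,0,0.004,0.4],[0,4,0,0,0,0,0.4],[0,4,0,0,0,0,0.4],[0,0,0,0,0,0,0.4],[0,0,0,0,0,0,0.4]]

```text
clock: 23.95
tool_pos: [0.527, 0.2331, 0.0694]
ee_rot: [0.7, 0.104, -0.104, -0.699]
wrist_force: [-0.1, 0.2, -2.9]
finger_gap: 0.503
```

```bash
python3 mv.py 0.527 0.2336 0.055 1.866
```

```text
pos [0.527  0.2331 0.0694] jaw ang 106.9 q [ 0.42  0.42 -0.17  0.97 -0.    0.12] t 23.95 gap 0.503 F [-0.1  0.2 -2.9]
 world d mm [ -0.    0.5 -14.4]  turn first [ 0.  0. -0.]  shift before turn [ 0.1 14.4  0.5]  shift after turn [ 0.1 14.4  0.5]
```

No force with the pins already below the cheek tops. I'll feel for the cheeks along y to centre the bar.

Emit:
arm_command:
  series:
    - [[0,4,0,0,0,0,0.4],[0,2,0,0,0,0,0.4],[0,0,2,0,0,0,0.4],[0,0,0,0,0,0,0.4],[0,0,0,0,0,0,0.4]]

```text
clock: 24.45
tool_pos: [0.5264, 0.2352, 0.0629]
ee_rot: [0.7, 0.104, -0.104, -0.699]
wrist_force: [0.6, -0.6, -2.6]
finger_gap: 0.501
```

Emit:
arm_command:
  series:
    - [[0,0,1,0,0,0,0.4],[0,0,0,0,0,0,0.4],[0,0,0,0,0,0,0.4]]

```text
clock: 24.75
tool_pos: [0.5263, 0.2364, 0.0632]
ee_rot: [0.699, 0.104, -0.104, -0.699]
wrist_force: [0.3, 0.7, -2.7]
finger_gap: 0.504
```

Emit:
arm_command:
  series:
    - [[0,0,1,0,0,0,0.4],[0,0,0,0,0,0,0.4],[0,0,0,0,0,0,0.4]]

```text
clock: 25.05
tool_pos: [0.5262, 0.2367, 0.0633]
ee_rot: [0.7, 0.104, -0.104, -0.699]
wrist_force: [0.4, -0.5, -3.0]
finger_gap: 0.498
```

Emit:
arm_command:
  series:
    - [[0,0,1,0,0,0,0.4],[0,0,0,0,0,0,0.4],[0,0,0,0,0,0,0.4]]

```text
clock: 25.35
tool_pos: [0.5261, 0.2368, 0.0634]
ee_rot: [0.701, 0.104, -0.103, -0.698]
wrist_force: [0.4, -1.6, -2.1]
finger_gap: 0.5
```

Emit:
arm_command:
  series:
    - [[0,0,-3,0,0,0,0.4],[0,0,-2,0,0,0,0.4],[0,0,-1,0,0,0,0.4],[0,0,0,0,0,0,0.4],[0,0,0,0,0,0,0.4]]

```text
clock: 25.85
tool_pos: [0.5278, 0.2314, 0.0633]
ee_rot: [0.7, 0.104, -0.104, -0.699]
wrist_force: [1.2, 0.1, -2.6]
finger_gap: 0.506
```

Emit:
arm_command:
  series:
    - [[0,0,-1,0,0,0,0.4],[0,0,0,0,0,0,0.4],[0,0,0,0,0,0,0.4]]

```text
clock: 26.15
tool_pos: [0.5281, 0.2305, 0.0633]
ee_rot: [0.7, 0.104, -0.104, -0.699]
wrist_force: [0.6, -0.6, -2.7]
finger_gap: 0.504
```

Emit:
arm_command:
  series:
    - [[0,0,-1,0,0,0,0.4],[0,0,0,0,0,0,0.4],[0,0,0,0,0,0,0.4]]

```text
clock: 26.45
tool_pos: [0.5284, 0.2295, 0.0633]
ee_rot: [0.7, 0.104, -0.104, -0.699]
wrist_force: [-0.6, 0.2, -2.8]
finger_gap: 0.502
```

Emit:
arm_command:
  series:
    - [[0,0,-1,0,0,0,0.4],[0,0,0,0,0,0,0.4],[0,0,0,0,0,0,0.4]]

```text
clock: 26.75
tool_pos: [0.5283, 0.2295, 0.0634]
ee_rot: [-0.699, -0.104, 0.104, 0.7]
wrist_force: [-0.9, -0.2, -3.2]
finger_gap: 0.505
```

Cheek contacts at (0.5262,0.2367) and (0.5283,0.2295), so the mid is (0.5272,0.2331), matching the vision fit. Next I'll centre, lower, and feel rail and nest in x.

Emit:
arm_command:
  series:
    - [[0,0,3.7,0,0,0,0.4],[0,4,0,0,0,0,0.4],[0,4,0,0,0,0,0.4],[0,4,0,0,0,0,0.4],[0,2,0,0,0,0,0.4],[0,0,0,0,0,0,0.4],[0,0,0,0,0,0,0.4]]

```text
clock: 27.45
tool_pos: [0.5271, 0.2326, 0.0476]
ee_rot: [0.7, 0.104, -0.104, -0.699]
wrist_force: [-0.4, 0.1, -3.6]
finger_gap: 0.498
```

```bash
python3 mv.py 0.5272 0.2331 0.05 1.866
```

```text
pos [0.5271 0.2326 0.0476] jaw ang 106.9 q [ 0.42  0.44 -0.2   0.92 -0.    0.12] t 27.45 gap 0.498 F [-0.4  0.1 -3.6]
 world d mm [0.1 0.5 2.4]  turn first [ 0.001  0.    -0.001]  shift before turn [ 0.3 -2.4  0.5]  shift after turn [ 0.3 -2.4  0.5]
```

Emit:
arm_command:
  series:
    - [[3,0,0.5,0,0,0,0.4],[1.5,0,0,0,0,0,0.4],[0,0,0,0,0,0,0.4],[0,0,0,0,0,0,0.4]]

```text
clock: 27.85
tool_pos: [0.532, 0.2346, 0.0479]
ee_rot: [0.7, 0.104, -0.104, -0.699]
wrist_force: [-1.1, -0.2, -2.7]
finger_gap: 0.506
```

Emit:
arm_command:
  series:
    - [[1,0,0,0,0,0,0.4],[0,0,0,0,0,0,0.4],[0,0,0,0,0,0,0.4]]

```text
clock: 28.15
tool_pos: [0.5321, 0.2346, 0.0478]
ee_rot: [0.7, 0.104, -0.105, -0.699]
wrist_force: [-0.4, -0.2, -2.1]
finger_gap: 0.502
```

Emit:
arm_command:
  series:
    - [[1,0,0,0,0,0,0.4],[0,0,0,0,0,0,0.4],[0,0,0,0,0,0,0.4]]

```text
clock: 28.45
tool_pos: [0.5322, 0.2346, 0.0477]
ee_rot: [0.7, 0.103, -0.105, -0.699]
wrist_force: [-2.6, 0.1, -2.2]
finger_gap: 0.502
```

Emit:
arm_command:
  series:
    - [[1,0,0,0,0,0,0.4],[0,0,0,0,0,0,0.4],[0,0,0,0,0,0,0.4]]

```text
clock: 28.75
tool_pos: [0.5323, 0.2346, 0.0476]
ee_rot: [0.7, 0.102, -0.106, -0.699]
wrist_force: [-2.5, -0.3, -1.4]
finger_gap: 0.502
```

Emit:
arm_command:
  series:
    - [[-3,0,0,0,0,0,0.4],[-3,0,0,0,0,0,0.4],[-3,0,0,0,0,0,0.4],[0,0,0,0,0,0,0.4],[0,0,0,0,0,0,0.4]]

```text
clock: 29.25
tool_pos: [0.5249, 0.2324, 0.0481]
ee_rot: [0.7, 0.104, -0.104, -0.699]
wrist_force: [0.1, 0.4, -2.4]
finger_gap: 0.504
```

Emit:
arm_command:
  series:
    - [[-1,0,0,0,0,0,0.4],[0,0,0,0,0,0,0.4],[0,0,0,0,0,0,0.4]]

```text
clock: 29.55
tool_pos: [0.5241, 0.2322, 0.0482]
ee_rot: [0.7, 0.104, -0.104, -0.699]
wrist_force: [-0.2, 0.3, -3.0]
finger_gap: 0.5
```

Emit:
arm_command:
  series:
    - [[-1,0,0,0,0,0,0.4],[0,0,0,0,0,0,0.4],[0,0,0,0,0,0,0.4]]

```text
clock: 29.85
tool_pos: [0.5231, 0.2319, 0.0481]
ee_rot: [0.7, 0.104, -0.104, -0.699]
wrist_force: [-1.1, -0.1, -3.3]
finger_gap: 0.505
```

Emit:
arm_command:
  series:
    - [[-1,0,0,0,0,0,0.4],[0,0,0,0,0,0,0.4],[0,0,0,0,0,0,0.4]]

```text
clock: 30.15
tool_pos: [0.5221, 0.2316, 0.0481]
ee_rot: [0.7, 0.104, -0.104, -0.699]
wrist_force: [-0.5, -0.1, -3.3]
finger_gap: 0.499
```

```bash
python3 mv.py 0.5272 0.2331 0.043 1.866
```

```text
pos [0.5221 0.2316 0.0481] jaw ang 106.9 q [ 0.42  0.44 -0.22  0.92 -0.    0.12] t 30.15 gap 0.499 F [-0.5 -0.1 -3.3]
 world d mm [ 5.1  1.5 -5.1]  turn first [ 0.001  0.    -0.001]  shift before turn [ 5.3  5.1 -0. ]  shift after turn [ 5.3  5.1 -0. ]
```

Emit:
arm_command:
  series:
    - [[-1,0,0,0,0,0,0.4],[0,0,0,0,0,0,0.4],[0,0,0,0,0,0,0.4]]

```text
clock: 30.45
tool_pos: [0.5211, 0.2313, 0.0481]
ee_rot: [0.7, 0.104, -0.104, -0.699]
wrist_force: [-0.1, 0.7, -3.3]
finger_gap: 0.502
```

Emit:
arm_command:
  series:
    - [[-1,0,0,0,0,0,0.4],[0,0,0,0,0,0,0.4],[0,0,0,0,0,0,0.4]]

```text
clock: 30.75
tool_pos: [0.521, 0.2313, 0.0484]
ee_rot: [0.7, 0.104, -0.104, -0.699]
wrist_force: [0.4, -0.7, -3.0]
finger_gap: 0.503
```

Emit:
arm_command:
  series:
    - [[-1,0,0,0,0,0,0.4],[0,0,0,0,0,0,0.4],[0,0,0,0,0,0,0.4]]

```text
clock: 31.05
tool_pos: [0.5209, 0.2312, 0.0486]
ee_rot: [0.699, 0.105, -0.103, -0.699]
wrist_force: [1.0, 0.5, -3.1]
finger_gap: 0.503
```

Rail and nest contacts span 11.6 mm, as the geometry predicts. The centre is (0.5266, 0.2330). Moving there and down to the pocket height.

Emit:
arm_command:
  series:
    - [[3,0,0,0,0,0,0.4],[2.8,2,0,0.002,0,-0.002,0.4],[0,2,0,0,0,0,0.4],[0,1,0,0,0,0,0.4],[0,0,0,0,0,0,0.4],[0,0,0,0,0,0,0.4]]

```text
clock: 31.65
tool_pos: [0.5252, 0.2325, 0.0424]
ee_rot: [-0.699, -0.104, 0.104, 0.7]
wrist_force: [-0.0, -0.4, -3.0]
finger_gap: 0.5
```

```bash
python3 mv.py 0.5266 0.2330 0.043 1.866
```

```text
pos [0.5252 0.2325 0.0424] jaw ang 106.9 q [ 0.42  0.44 -0.22  0.91  0.    0.12] t 31.65 gap 0.5 F [-0.  -0.4 -3. ]
 world d mm [1.4 0.5 0.6]  turn first [-0.002  0.     0.001]  shift before turn [ 1.5 -0.6  0.1]  shift after turn [ 1.5 -0.6  0.1]
```

Emit:
arm_command:
  series:
    - [[1.5,-0.5,0,0,0,0,0.4],[0,0,0,0,0,0,0.4],[0,0,0,0,0,0,0.4]]

```text
clock: 31.95
tool_pos: [0.5267, 0.233, 0.0431]
ee_rot: [-0.699, -0.104, 0.104, 0.7]
wrist_force: [1.1, -0.4, -2.3]
finger_gap: 0.504
```

```bash
python3 mv.py 0.5266 0.2330 0.043 1.866;  python3 - <<'E'
from ov import *
from cell import imaging
d=imaging.read_camera("scene"); pickle.dump(d,open("pics/scene14.pkl","wb"))
crop(d,265,210,325,260,12,"pics/q.png"); ov(d,"pics/q2.png",seat=(.5266,.2330))
E
```

```text
pos [0.5267 0.233  0.0431] jaw ang 106.9 q [ 0.42  0.45 -0.21  0.91  0.    0.12] t 31.95 gap 0.504 F [ 1.1 -0.4 -2.3]
 world d mm [-0.1  0.  -0.1]  turn first [-0.002  0.     0.001]  shift before turn [-0.   0.1  0. ]  shift after turn [-0.   0.1  0. ]
bar rel seat mm [ 0.1 -0.1] z 0.0376
```

View pics/q.png

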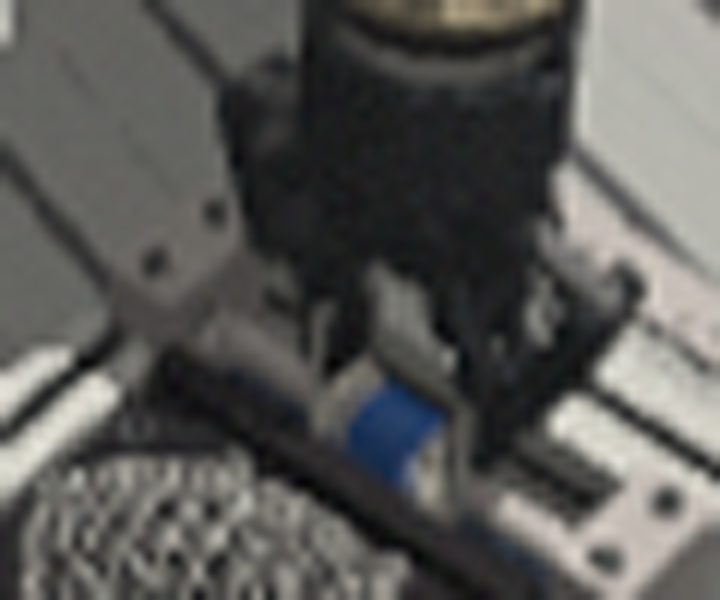

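Emit:
arm_command:
  series:
    - [[0,0,0,0,0,0,0.53],[0,0.3,0,0,0,0,0.55],[0,0.4,0,0,0,0,0.58],[0,0.4,0,0,0,0,0.61],[0,0.4,0,0,0,0,0.64],[0,0.4,0,0,0,0,0.67],[0,0,0,0,0,0,0.7],[0,0,0,0,0,0,0.73],[0,0,0,0,0,0,0.73]]

```text
clock: 32.9
tool_pos: [0.5267, 0.233, 0.0411]
ee_rot: [-0.699, -0.105, 0.104, 0.7]
wrist_force: [-0.2, -0.7, -2.6]
finger_gap: 0.727
```

```bash
python3 mv.py 0.5266 0.2330 0.043 1.866;  python3 - <<'E'
from ov import *
from cell import imaging
d=imaging.read_camera("scene"); pickle.dump(d,open("pics/scene15.pkl","wb"))
crop(d,265,210,325,260,12,"pics/r.png")
E
```

```text
pos [0.5267 0.233  0.0411] jaw ang 106.9 q [ 0.42  0.45 -0.22  0.91  0.    0.12] t 32.9 gap 0.727 F [-0.2 -0.7 -2.6]
 world d mm [-0.1  0.   1.9]  turn first [-0.002  0.     0.002]  shift before turn [-0.1 -1.9  0. ]  shift after turn [-0.1 -1.9  0. ]
```

View pics/r.png

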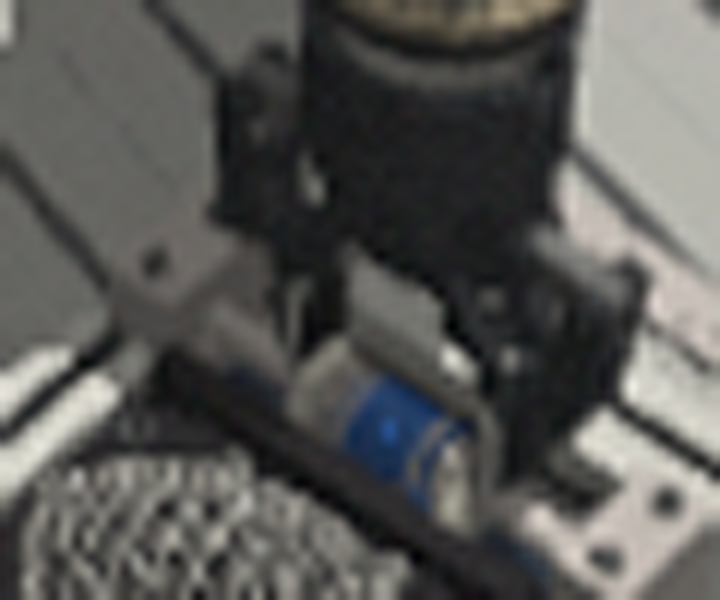

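Both collars are following the fingers outward. Opening on to release.

Emit:
arm_command:
  series:
    - [[0,0,0,0,0,0,0.76],[0,0,0,0,0,0,0.79],[0,0,0,0,0,0,0.82],[0,0,0,0,0,0,0.86],[0,0,0,0,0,0,0.9],[0,0,0,0,0,0,0.9],[0,0,0,0,0,0,0.9]]

```text
clock: 33.65
tool_pos: [0.5277, 0.2334, 0.0423]
ee_rot: [-0.699, -0.105, 0.103, 0.7]
wrist_force: [0.9, -0.1, 0.1]
finger_gap: 0.902
```

```bash
python3 mv.py 0.5266 0.2330 0.043 1.866;  python3 - <<'E'
from ov import *
from cell import imaging
d=imaging.read_camera("scene"); pickle.dump(d,open("pics/scene16.pkl","wb"))
crop(d,265,210,325,260,12,"pics/s.png")
E
```

```text
pos [0.5277 0.2334 0.0423] jaw ang 106.9 q [ 0.42  0.45 -0.22  0.91  0.    0.12] t 33.65 gap 0.902 F [ 0.9 -0.1  0.1]
 world d mm [-1.1 -0.4  0.7]  turn first [-0.002  0.     0.004]  shift before turn [-1.2 -0.7 -0.1]  shift after turn [-1.2 -0.7 -0.1]
```

View pics/s.png

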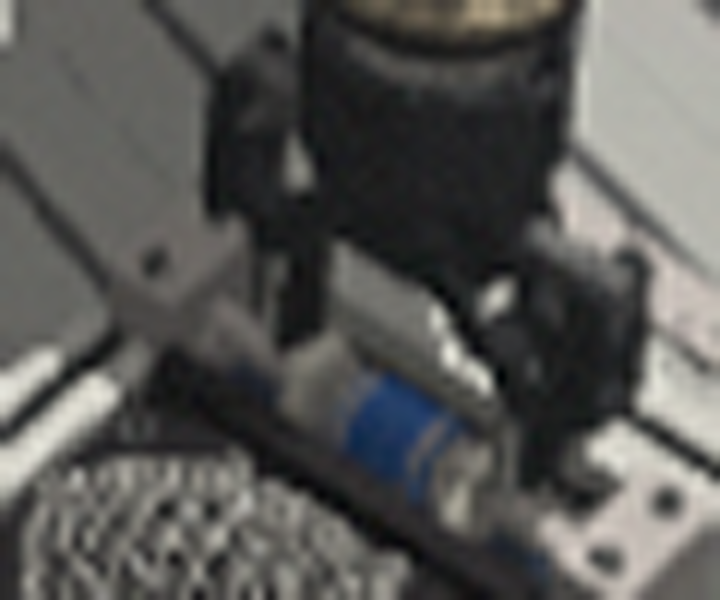

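The wrist force is back to zero, so the bar is off the fingers. Backing straight up.

Emit:
arm_command:
  series:
    - [[0,-3,0,0,0,0,0.92],[0,-5,0,0,0,0,0.92],[0,-8,0,0,0,0,0.92],[0,-15,0,0,0,0,0.92],[0,-25,0,0,0,0,0.92],[0,-30,0,0,0,0,0.92],[0,-30,0,0,0,0,0.92],[0,-30,0,0,0,0,0.92],[0,-10,0,0,0,0,0.92],[0,0,0,0,0,0,0.92]]

```text
clock: 34.7
tool_pos: [0.5266, 0.2327, 0.2086]
ee_rot: [-0.698, -0.106, 0.102, 0.7]
wrist_force: [-0.6, -0.1, -0.6]
finger_gap: 0.92
```

```bash
python3 mv.py 0.45 -0.1 0.25 1.866;  python3 - <<'E'
from ov import *
from cell import imaging
d=imaging.read_camera("scene"); pickle.dump(d,open("pics/scene17.pkl","wb"))
crop(d,265,210,325,260,12,"pics/t.png")
E
```

```text
pos [0.5266 0.2327 0.2086] jaw ang 106.9 q [0.42 0.33 0.06 1.29 0.   0.12] t 34.7 gap 0.92 F [-0.6 -0.1 -0.6]
 world d mm [ -76.6 -332.7   41.4]  turn first [-0.002  0.     0.005]  shift before turn [-169.9  -43.  -295.9]  shift after turn [-170.1  -41.4 -296. ]
```

View pics/t.png

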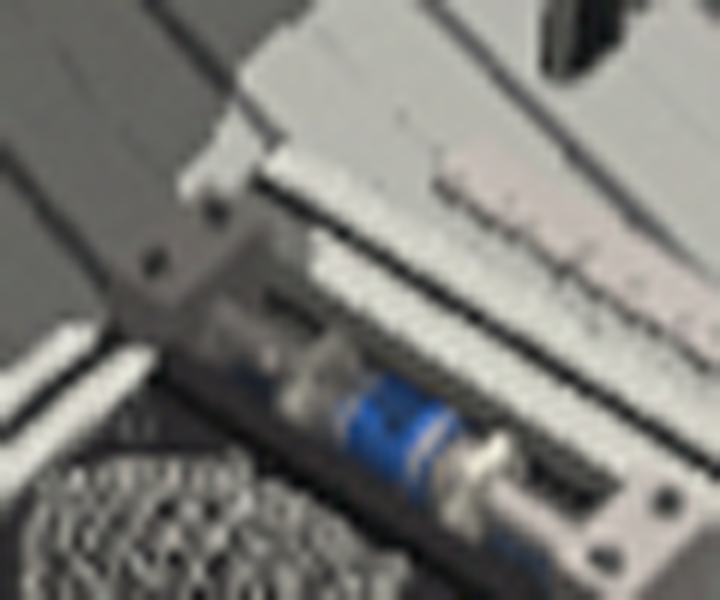

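It looks seated, with both pins meeting the cheeks. I'll clear the arm out of the top view for a measurement.

Emit:
arm_command:
  series:
    - [[-10,-10,-18,0,0,0,0.92],[-17,-10,-30,0,0,0,0.92],[-17,-10,-30,0,0,0,0.92],[-17,-10,-30,0,0,0,0.92],[-17,0,-30,0,0,0,0.92],[-17,0,-30,0,0,0,0.92],[-17,0,-30,0,0,0,0.92],[-17,0,-30,0,0,0,0.92],[-17,0,-30,0,0,0,0.92],[-10,0,-20,0,0,0,0.92],[-5,0,-10,0,0,0,0.92],[0,0,0,0,0,0,0.92]]

```text
clock: 35.95
tool_pos: [0.442, -0.1074, 0.2364]
ee_rot: [-0.698, -0.097, 0.111, 0.7]
wrist_force: [1.0, 0.1, 0.1]
finger_gap: 0.921
```

```bash
python3 - <<'E'
from ov import *
from cell import imaging
d=imaging.read_camera("top"); pickle.dump(d,open("pics/topz.pkl","wb"))
seat=np.array([.5266,.2330]); yaw=.295; c,s=np.cos(yaw),np.sin(yaw); M=np.array([[c,-s],[s,c]])
# rectified ortho view at z=.04 in seat frame, 5 px/mm
k=4; xs=np.arange(60,-70,-1/k)/1e3; ys=np.arange(100,-100,-1/k)/1e3
Y,X=np.meshgrid(ys,xs); P=np.stack([X,Y],-1)@M.T+seat; P=np.concatenate([P,np.full(P.shape[:2]+(1,),.035)],-1)
uv=proj(d,P).astype(np.float32)
o=cv2.remap(cv2.cvtColor(d["image"],cv2.COLOR_RGB2BGR),uv[...,0],uv[...,1],cv2.INTER_CUBIC)
for y in (-78,-70,-34,-16,16,34,70,78): cv2.line(o,(int((100-y)*k),0),(int((100-y)*k),30),(0,255,255),1)
cv2.line(o,(0,60*k),(20,60*k),(0,255,255),1)
cv2.imwrite("pics/u.png",o)
for cam in ("top","scene"):
    f=imaging.read_camera(cam); cv2.imwrite(f"pics/fin_{cam}.png",cv2.cvtColor(cv2.resize(f["image"],(800,600)),cv2.COLOR_RGB2BGR))
E
```

```text
(no output)
```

View pics/u.png

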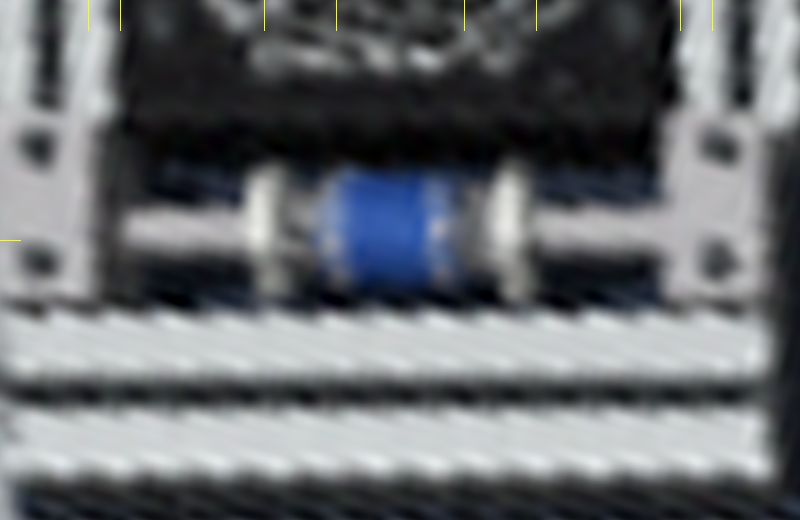

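View pics/fin_top.png

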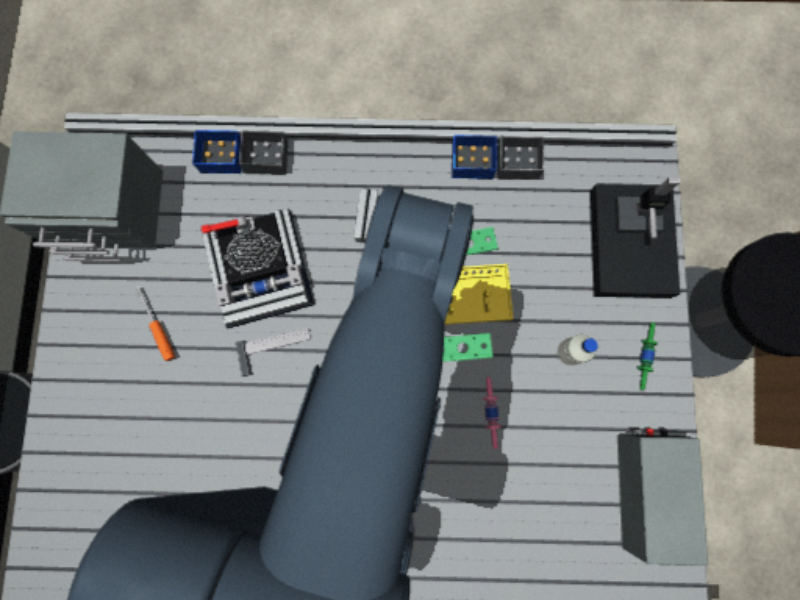

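The rectified top view shows the bar centred on the pocket line. The collars' outer faces are at px 245 and 528, about 69–70 mm apart, so both ends are out, and the pins run into both cheeks. The lever and bystanders look unmoved, so I'm handing in.

```bash
python3 -c "
from cell import robot,sensors
o=sensors.get_obs(); print(o['clock'],o['wrist_force'],max(abs(o['joint_velocities'])))
print(robot.close_job())"
```

```text
36.1 [-0.58919386  0.85666745 -0.40838453] 0.01773761497143499
the job is handed in; nothing more can be done
None
```

The bar is fitted across the front of the fixture with both pins in their pockets, as far as the cameras show. I handed the job in at 36.1 s of the 72 s allowed. `robot.close_job()` gives no verdict.

**What I did:** I lifted the bar from the tray by its tube, laid it along x on the clear bench and let go. I then took it end to end by its collars and pinched both pins in. Feeling lightly for the cheeks, rail and nest centred it over the pocket line. I lowered it to pocket height, let it spring out, opened the fingers and backed away.

**Last checks:**
- **Top camera:** the bar is centred on the pocket line and the collars are symmetric, about 69–70 mm over their outer faces against 68 mm when fully out. That is within the picture's accuracy. Both pins run into the cheeks.
- **Bystanders:** the mesh, lever, square, screwdriver and bottle look unmoved. The arm partly hid the offcut, the tray and the two green plates in the final top view, so I did not see all of those clearly.
- **Robot:** the wrist force was about zero at the end and the arm is clear of everything.

**Disagreements and gaps:**
- The scene camera placed things 2–6 mm off the top camera, so I relied on the top camera and on touch.
- I did not measure the seated height of the bar or the pin positions directly.

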